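# Free the demonstration flywheel and hold it heavy side down

### The arm

A 6-joint arm with a two-finger parallel gripper is mounted at the origin on the work surface. World frame = base frame: x ahead of the robot, y to its left, z up, the work surface at z = 0. Lengths are in m, angles in rad, forces in N, time in s.
With the tool pointing down it reaches from about 0.375 to 0.975 m from the base axis. Payload 3.8 kg.
Tool frame: the origin (TCP) lies at the very end of the fingers, on their centre line; the grasp point (between the pads) lies 19 mm behind it; z points along the fingers, y is the direction in which the jaws open and shut (so a half turn about z gives the same grasp; the last joint's range is limited). The gripper opens to 85 mm and grips with 20 to 120 N. Pads are 22 mm wide; open, the fingers measure 114 mm over their backs; the gripper's body (76 mm by 85 mm) begins 54 mm behind the grasp point. The pads swing forward as they close: fully open they stand 13 mm farther back than shut.
Start: joints at [1.224, 0.264, 1.604, -0, 1.274, -0.037], TCP at [0.206, 0.643, 0.231] pointing down, gripper open.
Joint ranges: [-2.63, 2.63], [-0.94, 2.18], [0.31, 2.57], [-1.31, 4.45], [0, 2.66], [-2.55, 2.55]. Speed limits (rad/s): [2.57, 2.57, 3.14, 3.14, 3.14, 3.14].

### API

Orientations are given as a rotation vector (axis times angle).
In Python, from workcell import read_state, read_camera, camera_info, finish_job gives the robot as it stands. The module is installed in compiled form; this text tells all that it offers.
- The arm moves only by the tool play_rows, never from a script. Its argument "motion" is a list of rows, each a list of 5 numbers: the shift along the tool's x, y, z in units of 1000 mm (1.0 is 1000 mm), then the turn about the tool's z in units of 2 pi rad (1.0 is 2 pi rad), then the finger opening in mm, from 0 to 85.4. A call has 1 to 5 rows; each row shifts and turns the commanded pose from where the row before left it, along the tool's axes as they then stand; what a row does not reach is not made up. A row lasts 1/8 s, in which the tool goes at most 62.5 mm and 10.7 degrees, less where a joint would pass 70% of its speed; a pose out of reach is approached as far as the arm can. A call with a number of a shift or a turn outside -1 to 1 is refused whole. A call with a gripper value outside its range is refused whole. The fingers move at their own pace and stop on an object; "squeeze" is the grip in N (left out, the last holds). Time passes only in rows, so rows that do not move let the fingers close. It gives the time, the measured TCP pose, the force and the opening at its end, in the units of the state.
- read_state(): the state, without advancing time (a new reading comes with each control period).
- read_camera(name): name is "side" or "top"; returns the picture (400x640x3 uint8, red, green, blue); there is no depth.
- camera_info(name): a dict with "intrinsics" (3x3 intrinsics, pixels), "pose" (4x4, takes a point from camera to world coordinates). Camera axes: x right, y down, z forward; pixel columns grow to the right and rows downward; lengths in m; the calibration is good to about 2 mm. A picture is of the moment at which its call begins. camera_info takes no time and is no camera call.
- finish_job(): hands the job in, once; it reports no verdict.
The state is a dict: "time": time; "q": joint angles; "joint_vel": joint speeds; "joint_torque": joint torques, N m; "tool_pos": TCP position; "tcp_rot": TCP orientation; "wrist_force": force on the tool from outside, world axes, zero at the start; "torque": the same for the moment, N m; "width": opening from 0.0 (shut) to 1.0 (fully open).
Only numpy, scipy, OpenCV 4.12 (cv2) and the standard library are available. Lean on these libraries where they do the work, as an engineer would, in place of code of your own. Each camera call takes 0.05 s, during which the arm holds its last target. There are 200 camera calls.

### The job

Slacken the flywheel's brass lock screw a quarter turn anticlockwise with the screwdriver and stand the screwdriver back in its hole in the block, leaving the other things on the bench where they are. Then take the crank grip, turn the wheel right round by it and feel which side of it is heavy; it does not show, and the stiff bearings keep it from swinging down by itself. Finish with the heavy side straight down and do not let go: end while still holding the crank grip still, so that I can stick a balance weight on the top of the rim.

Things in the scene. Friction and masses are not known exactly. Their poses are not given: they have to be found in the camera images.
- axle (a point): Centre of the flywheel on its axle, 115 mm above the bench, on the fixed green stand (base plate 180 x 130 mm). y lies level along the axle and points away from the crank; x is level across the axle; z is up. The wheel (140 mm diameter, 34 mm thick, aluminium rim, red web) turns between two 20 mm thick posts at 47 mm either side along y; the 9 mm thick crank web lies 73 mm out on the -y side.
- wheel (a joint): Angle of the crank, rad: 0 straight up, growing as the grip goes from +z towards +x of the axle frame. While the screw is tight a brake shoe makes it jerky and stiff (about 20 N); slack, the bearings drag evenly with about 6.5 N at the grip, so it stays where it is left. The hidden plug, in an unknown direction, adds 4 to 6 N at most: harder while it climbs, easier while it sinks. Inertia 1 kg at the grip: creep to feel it.
- crank_grip: Black crank grip, a freely turning sleeve 21 mm in diameter and 92 mm long, 55 mm from the axle; origin at its middle, 129 mm from the wheel's middle plane on the -y side. Its y axis runs along it, parallel to the axle. The grip's own weight and the crank's hardly count.
- screw_slot (a point): Centre of the top of the brass captive lock screw, on top of the bearing post away from the crank (47 mm along +y of the axle frame, 155 mm above the bench). The head is 20 mm across; a slot 6 mm deep runs right across it along this frame's x, 5 mm wide at the bottom and flared to 8 mm at the lips; z is up. The wheel's nearer face is 30 mm away and its top 185 mm above the bench.
- lock_screw (a joint): Angle of the lock screw, rad; 0 is fully tight, growing as it is slackened (anticlockwise seen from above); it stops at 2.2. Starts between 0 and 0.15. About 0.2 N m turns it. It is captive and does not rise.
- driver_mid (a point): Middle of the screwdriver's orange square handle (23 x 23 mm, 66 mm long, upright above the block); z points from blade to handle, x along the blade's width; x and y are square to the handle's flats. The flat blade tip (12 mm wide along x, 3 mm thick) is 103 mm below; the shaft is 8 mm thick; the handle's underside, 33 mm below, rests on the block. 110 g.
- screwdriver: The same screwdriver; origin at its blade tip, same axes
- block_hole (a point): Mouth of the screwdriver's round hole (18 mm in diameter, 76 mm deep, straight down) in the top of the fixed wooden tool block (130 x 56 mm, 80 mm high, long along this frame's x). A black awl handle, 18 mm in diameter, stands up 52 mm from the block 70 mm from the hole along +x.
- beaker_mid (a point): Glass beaker, 60 mm wide, 80 mm high; its middle. Leave alone
- reagent_mid (a point): Amber jar with white cap, 56 mm wide, 100 mm high; its middle. Leave alone
- brass_weight_mid (a point): Brass knob weight, 44 mm wide, 52 mm high; its middle. Leave alone
- putty_tin_mid (a point): Flat tin, 64 mm wide, 34 mm high; its middle. Leave alone
- petri_dish_mid (a point): Glass dish, 80 mm wide, 14 mm high; its middle. Leave alone
- duster_mid (a point): Chalkboard duster, 48 x 110 mm, 44 mm high; its middle. Leave alone
There are look-alikes about, which are no part of the job. There is more than one size of the screwdriver; the job needs the smallest.

How it is judged:
On the way, in this order (a step that is already met when the one before it is completed fails the run):
1. the lock screw is slackened about a quarter turn (value of joint lock_screw above 1.2 rad), for 0.1 s.
2. the screwdriver stands in its hole, let go (horizontal distance between screwdriver and block_hole below 0.01 m and z of screwdriver in the frame of block_hole below -0.06 m and angle between screwdriver's own z axis and vertical below 0.15 rad and contact force between the fingers and screwdriver below 0.1 N), for 0.2 s.
3. the wheel has been turned at least halfway round by its crank grip (distance of crank_grip from where it was at the start of the episode above 0.1 m and contact force between the fingers and crank_grip above 0.3 N).
At the end, for the whole second after the job is handed in: the wheel's hidden heavy side (heavy) is straight below the axle within 0.4 rad (23 degrees), the wheel is still and its crank grip is held in the fingers, the lock screw is at least 1.2 rad slack and the screwdriver stands upright in its hole in the block (angle between heavy's own z axis and vertical below 0.4 rad and contact force between the fingers and crank_grip above 0.3 N and linear speed of crank_grip below 0.01 m/s and value of joint lock_screw above 1.2 rad and horizontal distance between screwdriver and block_hole below 0.01 m and z of screwdriver in the frame of block_hole below -0.06 m and angle between screwdriver's own z axis and vertical below 0.15 rad); the arm keeps its last pose, push and grip.
It fails at once if the lock screw is touched by the fingers instead of the screwdriver (contact force between the fingers and lock_screw above 1 N).
It fails at once if a bystander is knocked or moved (distance of any of beaker_mid, reagent_mid, brass_weight_mid, putty_tin_mid, petri_dish_mid, duster_mid from where it was at the start of the episode above 0.03 m).
It also fails if it takes over 72 s, if anything falls off the work surface, if the arm or the gripper's body presses on something with over 40 N, if the wrist force passes 120 N, or if a joint passes its speed limit or range.

## Working session

There is one attempt and no reset: what is moved stays moved. The work goes in short steps, Python scripts to look and compute and a tool call to move; the robot and the scene stay as the last step left them, time stands still between calls to the robot, and variables do not carry over. Pictures are saved under pics/ and viewed, about 8 in all and at most 12, crops included, and the job is handed in when it is done.

Besides the shell and the picture viewer there is one more tool, called after ">>>" by a JSON object that holds its "name" and its "arguments", one argument or row to a line. play_rows: Moves the arm, as the interface text tells. Shifts and turns lie within -1 to 1; 1 stands for 1000 mm of shift or 2 pi rad of turn. Its arguments: {"type":"object","properties":{"motion":{"type":"array","items":{"type":"array","items":{"type":"number"}}},"squeeze":{"type":"number"}},"required":["motion"]}

```bash
mkdir -p pics; cat > h.py <<'E'
import numpy as np, cv2
from workcell import *
from scipy.spatial.transform import Rotation as R
def snap(n,f):
    im=read_camera(n)[:,:,::-1].copy(); cv2.imwrite(f,im); return im
def proj(n,P):
    c=camera_info(n);K=np.array(c['intrinsics']);T=np.linalg.inv(np.array(c['pose']))
    p=(T[:3,:3]@np.atleast_2d(P).T+T[:3,3:]); u=K@p; return (u[:2]/u[2]).T
def onz(n,uv,z):
    c=camera_info(n);K=np.array(c['intrinsics']);T=np.array(c['pose'])
    d=T[:3,:3]@np.linalg.inv(K)@np.array([uv[0],uv[1],1.]); return T[:3,3]+d*(z-T[2,3])/d[2]
def st():
    s=read_state(); print('t',round(s['time'],3),'q',np.round(s['q'],3),'pos',np.round(s['tool_pos'],4),'rot',np.round(s['tcp_rot'],3),'F',np.round(s['wrist_force'],2),'T',np.round(s['torque'],2),'w',round(s['width'],3)); return s
E
python3 - <<'E'
from h import *
st()
for n in('side','top'):
    snap(n,f'pics/{n}0.png'); c=camera_info(n); print(n,np.round(c['pose'],3).tolist(),np.round(c['intrinsics'],1).tolist())
s=read_state();print(R.from_rotvec(s['tcp_rot']).as_matrix().round(3))
E
```

```text
t 0.0 q [ 1.224  0.265  1.605  0.     1.274 -0.037] pos [0.2055 0.6422 0.2299] rot [-4.850e-01 -3.104e+00  3.000e-03] F [-0.47  0.02 -1.25] T [ 0.01  0.   -0.  ] w 1.0
side [[0.725, -0.451, 0.521, -0.125], [-0.688, -0.497, 0.528, -0.685], [0.021, -0.741, -0.671, 1.009], [0.0, 0.0, 0.0, 1.0]] [[477.9, 0.0, 318.5], [0.0, 477.9, 191.8], [0.0, 0.0, 1.0]]
top [[-0.007, -0.988, 0.152, 0.384], [-1.0, 0.009, 0.016, -0.015], [-0.017, -0.152, -0.988, 1.315], [0.0, 0.0, 0.0, 1.0]] [[431.4, 0.0, 312.2], [0.0, 431.4, 193.7], [0.0, 0.0, 1.0]]
[[-0.952  0.305 -0.001]
 [ 0.305  0.952 -0.002]
 [ 0.    -0.002 -1.   ]]
```

View pics/side0.png

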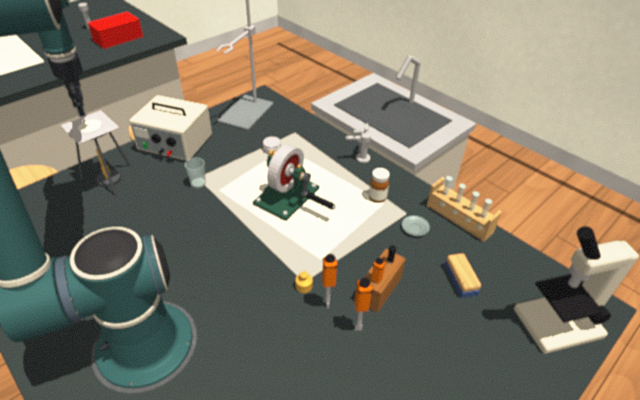

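View pics/top0.png

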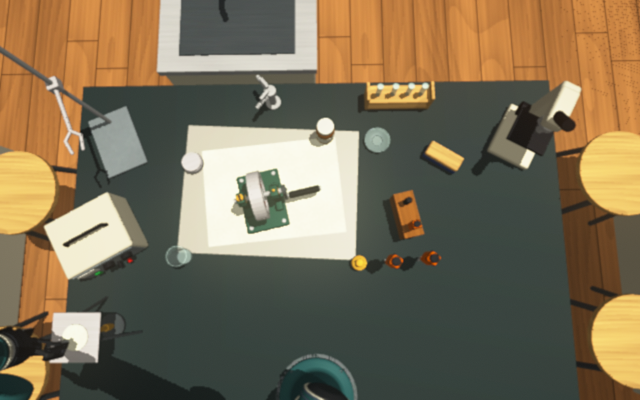

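Side view: flywheel at (290,170), crank grip (318,200), tool block (385,280) with a driver (378,267) and the awl (391,254). Two larger drivers stand free at (330,275) and (363,300). Top view: block (407,215), free drivers (395,261) and (431,258). I'll enlarge these.

```bash
python3 - <<'E'
import cv2,numpy as np
s=cv2.imread('pics/side0.png');t=cv2.imread('pics/top0.png')
a=cv2.resize(s[235:335,290:420],None,fx=6,fy=6,interpolation=cv2.INTER_CUBIC)
cv2.imwrite('pics/c1.png',a)
b=cv2.resize(t[150:280,225:450],None,fx=3.5,fy=3.5,interpolation=cv2.INTER_CUBIC)
cv2.imwrite('pics/c2.png',b)
E
```

```text
(no output)
```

View pics/c1.png

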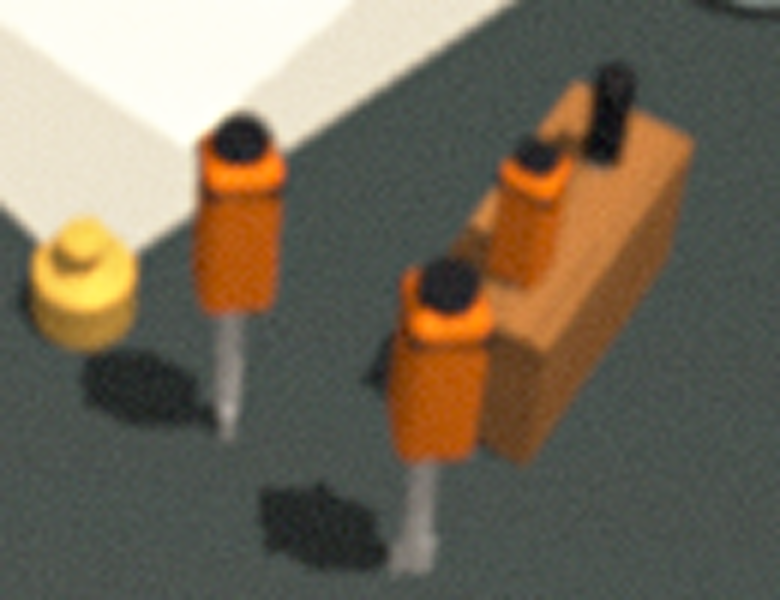

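View pics/c2.png

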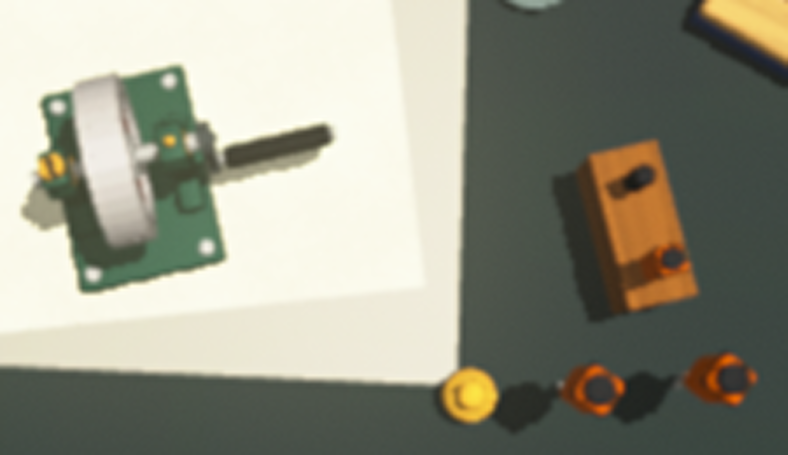

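Candidates (crop c1): the driver in the block (530,230), free driver A (237,240) and free driver B (440,380). A and B are clearly bigger. The small one in the block fits the description. The screw is the brass head on the far post, c2 (50,165). The brass bit on the crank post, c2 (170,140), is a decoy. Next I'll look closely at the wheel from the side.

```bash
python3 - <<'E'
import cv2,numpy as np
s=cv2.imread('pics/side0.png')
cv2.imwrite('pics/c3.png',cv2.resize(s[130:230,240:350],None,fx=6,fy=6,interpolation=cv2.INTER_CUBIC))
E
```

```text
(no output)
```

View pics/c3.png

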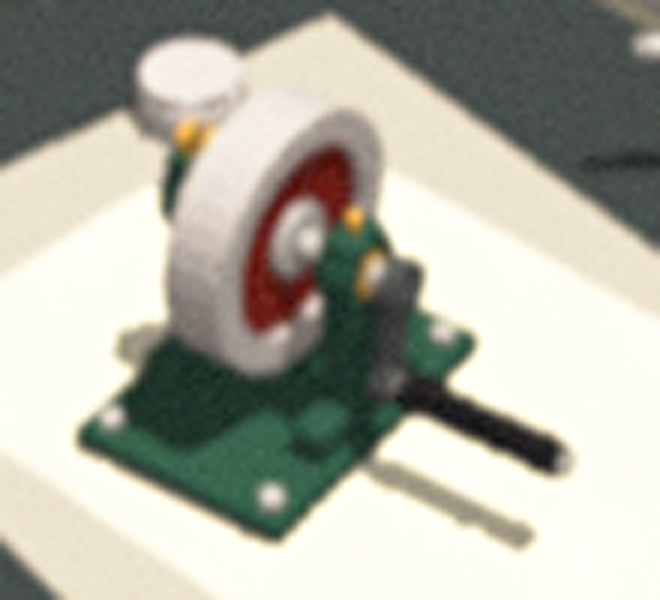

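The crank hangs roughly down (web c3 (395,275)→(390,380)). The grip runs (400,385)→(560,460), the screw head is at (192,132) and the plate corners are at (80,435), (277,538), (472,340). Now fitting the poses.

```bash
cat > fit.py <<'E'
from h import *
from scipy.optimize import least_squares
t=lambda u,v:(225+(u+.5)/3.5-.5,150+(v+.5)/3.5-.5)
s1=lambda u,v:(290+(u+.5)/6-.5,235+(v+.5)/6-.5)
s3=lambda u,v:(240+(u+.5)/6-.5,130+(v+.5)/6-.5)
def Rz(a): return np.array([[np.cos(a),-np.sin(a),0],[np.sin(a),np.cos(a),0],[0,0,1]])
def fit(obs,x0):
    def r(p): return np.concatenate([proj(c,p[:3]*[1,1,0]+Rz(p[2])@np.array(f(p)))[0]-uv for c,f,uv in obs])
    o=least_squares(r,x0,loss='soft_l1'); print(np.round(o.x,4)); print(np.round(r(o.x).reshape(-1,2),1).tolist()); return o.x
print('block (centre)')
k=lambda x,y,z:(lambda p:(x,y,z))
B=[('top',k(.065,.028,.08),t(585,158)),('top',k(.065,-.028,.08),t(657,140)),('top',k(-.065,-.028,.08),t(697,293)),('top',k(-.065,.028,.08),t(627,312)),
('side',k(.065,.028,.08),s1(580,80)),('side',k(.065,-.028,.08),s1(692,143)),('side',k(-.065,-.028,.08),s1(540,345)),('side',k(-.065,-.028,0),s1(525,462)),
('top',lambda p:(p[3],p[4],.146),t(672,257)),('side',lambda p:(p[3],p[4],.146),s1(540,158)),('top',lambda p:(p[3]+.07,p[4],.132),t(642,176)),('side',lambda p:(p[3]+.07,p[4],.132),s1(617,72))]
b=fit(B,[.4,-.25,.2,-.035,0]); print('hole',b[:2]+(Rz(b[2])@[b[3],b[4],0])[:2])
print('stand: x y yaw platez crank')
g=lambda y:(lambda p:(.055*np.sin(p[4]),y,.115+.055*np.cos(p[4])))
c=lambda x,y:(lambda p:(x,y,p[3]))
S=[('top',c(.09,.065),t(40,97)),('top',c(.09,-.065),t(181,65)),('top',c(-.09,-.065),t(226,261)),('top',c(-.09,.065),t(83,293)),
('side',c(-.09,.065),s3(78,435)),('side',c(-.09,-.065),s3(277,535)),('side',c(.09,-.065),s3(475,338)),
('top',k(0,.047,.155),t(50,165)),('side',k(0,.047,.155),s3(192,132)),('top',g(-.083),t(225,156)),('top',g(-.175),t(331,132)),('side',g(-.083),s3(402,388)),('side',g(-.175),s3(560,460))]
a=fit(S,[.45,.1,.2,.01,3.1])
print('screw',a[:2]+(Rz(a[2])@[0,.047,0])[:2],'grip',a[:2]+(Rz(a[2])@[.055*np.sin(a[4]),-.129,0])[:2])
E
python3 fit.py
```

```text
block (centre)
[ 0.5152 -0.2681  0.2159 -0.0341 -0.0007]
[[0.8, -1.2], [-1.0, -0.3], [-0.7, -0.1], [0.2, -1.1], [-1.1, 0.6], [-0.2, -0.2], [0.4, 1.2], [-0.6, 1.1], [-0.6, -0.2], [-0.5, 0.7], [0.4, -1.4], [-0.1, 0.4]]
hole [ 0.48201212 -0.27606838]
stand: x y yaw platez crank
[0.5662 0.1585 0.2278 0.014  3.3063]
[[-0.6, -0.4], [0.3, -1.0], [0.5, -0.4], [-0.6, 0.5], [-1.6, -0.0], [-0.0, 0.8], [0.9, -0.0], [-0.2, 0.3], [0.3, 0.4], [-0.5, 0.2], [-0.4, -0.2], [0.1, 0.4], [0.3, 0.8]]
screw [0.55560971 0.20430626] grip [0.58656883 0.03081592]
```

```bash
python3 - <<'E'
from h import *
av=lambda n:np.mean([read_camera(n)[:,:,::-1].astype(float) for _ in range(5)],0).clip(0,255).astype(np.uint8)
s=av('side');t=av('top');cv2.imwrite('pics/s_av.png',s);cv2.imwrite('pics/t_av.png',t)
f=lambda im,u,v,w:cv2.resize(im[v-w:v+w,u-w:u+w],(390,390) ,interpolation=cv2.INTER_CUBIC)
a=f(s,379,272,20);b=f(t,416,223,12)
c=f(s,272,152,12);d=f(t,239,197,12)
cv2.imwrite('pics/c4.png',cv2.resize(np.vstack([np.hstack([a,b]),np.hstack([c,d])]),(600,600)))
E
```

```text
(no output)
```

View pics/c4.png

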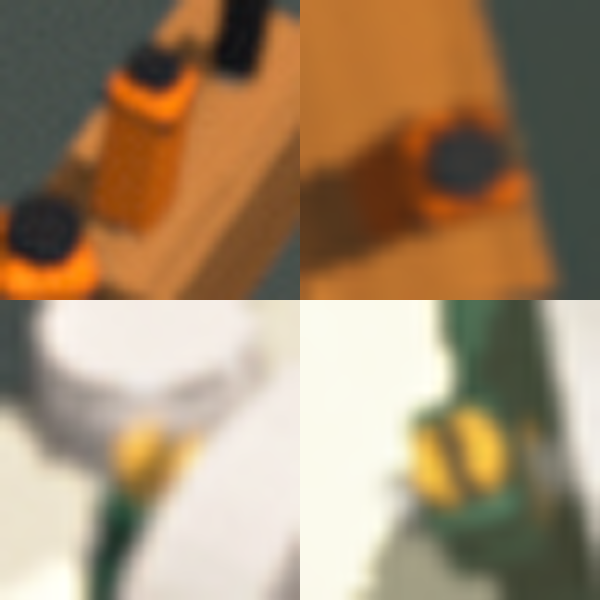

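Top-right: the handle's flats line up with the block edges. Bottom-right: the slot runs (443,425)→(472,495), which is about 0.33 rad yaw and fits the stand's yaw of 0.228 plus a small screw angle. I'll write a row planner and approach the driver.

```bash
cat >> h.py <<'E'
def yaw(s): 
    m=R.from_rotvec(s['tcp_rot']).as_matrix(); return np.arctan2(m[1,1],m[0,1])
def plan(way,w,p=None,y=None):
    """way: list of (x,y,z,yaw_y,nrows); prints rows in play_rows units"""
    s=read_state(); p=np.array(s['tool_pos'] if p is None else p,float); y=yaw(s) if y is None else y
    print('from',p.round(4),'yaw',round(y,3)); rows=[]
    for *t,ty,n in way:
        p0=p.copy();y0=y
        for i in range(1,n+1):
            d=p0+(np.array(t)-p0)*i/n-p; dy=y0+(ty-y0)*i/n-y
            ty_=np.array([np.cos(y),np.sin(y),0]); tz=np.array([0,0,-1]); tx=np.cross(ty_,tz)
            r=[d@tx,d@ty_,d@tz,-dy/(2*np.pi)]; r=[round(v,4) for v in r]; rows.append(r+[w])
            p=p+tx*r[0]+ty_*r[1]+tz*r[2]; y=y-r[3]*2*np.pi
    for i in range(0,len(rows),5): print(rows[i:i+5])
    print('ends',p.round(4),round(y,3))
E
python3 - <<'E'
from h import *
plan([(.44,.15,.26,.3,9),(.482,-.276,.20,-1.35,9),(.482,-.276,.098,-1.35,3)],85)
E
```

```text
from [0.2058 0.6429 0.2313] yaw 1.261
[[np.float64(-0.0415), np.float64(-0.0442), np.float64(-0.0032), np.float64(0.017), 85], [np.float64(-0.0459), np.float64(-0.0396), np.float64(-0.0032), np.float64(0.017), 85], [np.float64(-0.05), np.float64(-0.0344), np.float64(-0.0032), np.float64(0.017), 85], [np.float64(-0.0533), np.float64(-0.0289), np.float64(-0.0031), np.float64(0.017), 85], [np.float64(-0.056), np.float64(-0.0231), np.float64(-0.0032), np.float64(0.017), 85]]
[[np.float64(-0.0582), np.float64(-0.0169), np.float64(-0.0032), np.float64(0.017), 85], [np.float64(-0.0597), np.float64(-0.0107), np.float64(-0.0032), np.float64(0.017), 85], [np.float64(-0.0605), np.float64(-0.0042), np.float64(-0.0032), np.float64(0.0169), 85], [np.float64(-0.0606), np.float64(0.0022), np.float64(-0.0032), np.float64(0.017), 85], [np.float64(-0.0466), np.float64(-0.0095), np.float64(0.0067), np.float64(0.0292), 85]]
[[np.float64(-0.0476), np.float64(-0.0009), np.float64(0.0066), np.float64(0.0292), 85], [np.float64(-0.0469), np.float64(0.0078), np.float64(0.0067), np.float64(0.0291), 85], [np.float64(-0.0447), np.float64(0.0162), np.float64(0.0067), np.float64(0.0292), 85], [np.float64(-0.041), np.float64(0.0241), np.float64(0.0067), np.float64(0.0292), 85], [np.float64(-0.0359), np.float64(0.0312), np.float64(0.0066), np.float64(0.0292), 85]]
[[np.float64(-0.0296), np.float64(0.0372), np.float64(0.0067), np.float64(0.0292), 85], [np.float64(-0.0224), np.float64(0.042), np.float64(0.0067), np.float64(0.0292), 85], [np.float64(-0.0143), np.float64(0.0453), np.float64(0.0066), np.float64(0.0291), 85], [np.float64(0.0), np.float64(0.0), np.float64(0.034), np.float64(0.0), 85], [np.float64(0.0), np.float64(0.0), np.float64(0.034), np.float64(0.0), 85]]
[[np.float64(0.0), np.float64(0.0), np.float64(0.034), np.float64(0.0), 85]]
ends [ 0.482 -0.276  0.098] -1.35
```

>>> {"name": "play_rows", "arguments": {
  "motion": [
    [-0.0415,-0.044,-0.003,0.017,85],
    [-0.046,-0.0395,-0.003,0.017,85],
    [-0.05,-0.0345,-0.003,0.017,85],
    [-0.0535,-0.029,-0.003,0.017,85],
    [-0.056,-0.023,-0.003,0.017,85]
  ]
}}

```text
time: 1.23
tool_pos: [0.3368, 0.3674, 0.2467]
tcp_rot: [1.291, 2.864, 0.001]
wrist_force: [2.1, -0.5, 0.1]
width: 0.996
```

>>> {"name": "play_rows", "arguments": {
  "motion": [
    [-0.058,-0.017,-0.003,0.017,85],
    [-0.06,-0.0105,-0.003,0.017,85],
    [-0.0605,-0.004,-0.003,0.017,85],
    [-0.0605,0.002,-0.003,0.017,85],
    [-0.0465,-0.0095,0.0065,0.029,85]
  ]
}}

```text
time: 1.85
tool_pos: [0.4468, 0.1007, 0.2531]
tcp_rot: [2.093, 2.339, 0.004]
wrist_force: [0.9, -0.4, -0.6]
width: 0.995
```

>>> {"name": "play_rows", "arguments": {
  "motion": [
    [-0.0475,-0.001,0.0065,0.029,85],
    [-0.047,0.008,0.0065,0.029,85],
    [-0.0445,0.016,0.0065,0.029,85],
    [-0.041,0.024,0.0065,0.029,85],
    [-0.036,0.031,0.0065,0.029,85]
  ]
}}

```text
time: 2.48
tool_pos: [0.4687, -0.1351, 0.2195]
tcp_rot: [2.91, 1.181, 0.001]
wrist_force: [1.3, -0.3, 0.1]
width: 0.994
```

>>> {"name": "play_rows", "arguments": {
  "motion": [
    [-0.0295,0.037,0.0065,0.029,85],
    [-0.0225,0.042,0.0065,0.029,85],
    [-0.0145,0.045,0.0065,0.029,85],
    [0,0,0,0,85]
  ]
}}

```text
time: 2.98
tool_pos: [0.483, -0.2777, 0.1992]
tcp_rot: [3.121, 0.355, -0.001]
wrist_force: [0.5, 0.7, -0.4]
width: 0.995
```

```bash
sed -i 's/r=\[round(v,4) for v in r\]/r=[float(round(v,4)) for v in r]/' h.py; python3 - <<'E'
from h import *
st();plan([(.482,-.276,.098,-1.355,3)],85)
E
```

```text
t 2.975 q [-5.660e-01  6.500e-02  1.894e+00 -1.000e-03  1.183e+00  7.780e-01] pos [ 0.483  -0.2777  0.1992] rot [ 3.121e+00  3.550e-01 -1.000e-03] F [ 0.45  0.69 -0.38] T [0.01 0.02 0.07] w 0.995
from [ 0.483  -0.2777  0.1992] yaw -1.344
[[-0.0002, -0.0006, 0.0337, 0.0006, 85], [-0.0002, -0.0007, 0.0338, 0.0005, 85], [-0.0002, -0.0006, 0.0337, 0.0006, 85]]
ends [ 0.482 -0.276  0.098] -1.355
```

>>> {"name": "play_rows", "arguments": {
  "motion": [
    [0,-0.0005,0.034,0.001,60],
    [0,-0.001,0.034,0.001,60],
    [0,0,0.033,0,60],
    [0,0,0,0,15],
    [0,0,0,0,15]
  ],
  "squeeze": 80
}}

```text
time: 3.6
tool_pos: [0.4837, -0.2735, 0.1002]
tcp_rot: [3.122, 0.344, 0.002]
wrist_force: [0.1, -1.7, 0.2]
width: 0.282
```

>>> {"name": "play_rows", "arguments": {
  "motion": [
    [0,0,0,0,15],
    [0,0,0,0,15]
  ]
}}

```text
time: 3.85
tool_pos: [0.4837, -0.2739, 0.1002]
tcp_rot: [3.122, 0.342, 0.003]
wrist_force: [-0.2, -0.4, -0.7]
width: 0.258
```

>>> {"name": "play_rows", "arguments": {
  "motion": [
    [0,0,-0.04,0,15],
    [0,0,-0.05,0,15],
    [0,0,-0.05,0,15],
    [0,0,-0.04,0,15],
    [0,0,0,0,15]
  ]
}}

```text
time: 4.47
tool_pos: [0.4852, -0.275, 0.2844]
tcp_rot: [3.117, 0.341, 0.012]
wrist_force: [-0.5, 0.4, -2.0]
width: 0.256
```

```bash
python3 - <<'E'
from h import *
s=st()
im=snap('side','pics/s1.png');p=np.array(s['tool_pos']);tip=p-[0,0,.09]
print('tip pred',proj('side',tip),proj('top',tip), proj('side',p))
u,v=proj('side',p-[0,0,.05])[0].astype(int)
a=cv2.resize(im[v-40:v+40,u-40:u+40],(600,600),interpolation=cv2.INTER_CUBIC);print('crop origin',u-40,v-40,'scale 7.5')
cv2.imwrite('pics/c5.png',a)
E
```

```text
t 4.475 q [-0.56   0.006  1.797  0.     1.328  0.792] pos [ 0.4852 -0.275   0.2844] rot [3.117 0.341 0.012] F [-0.52  0.4  -2.02] T [-0.05  0.02 -0.  ] w 0.256
tip pred [[381.88860512 246.88785075]] [[419.73950711 220.03935974]] [[386.50365086 218.90293984]]
crop origin 343 194 scale 7.5
```

View pics/c5.png

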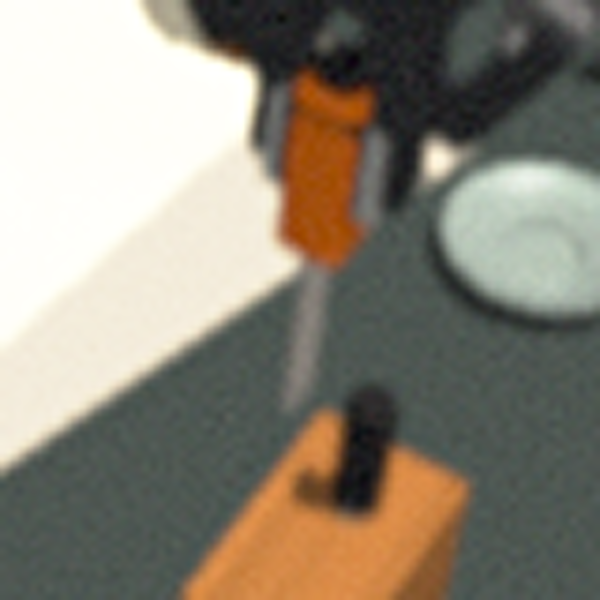

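The driver hangs straight, with its tip at about side px (382,247.5), where I predicted it. The tip is not wider than the shaft, which suggests the blade runs along block x. I'll turn it square to the side camera on the way to confirm.

```bash
python3 - <<'E'
from h import *
plan([(.50,-.08,.31,-2.33,6)],15)
E
```

```text
from [ 0.4839 -0.2742  0.2813] yaw -1.353
[[0.0096, -0.031, -0.0048, 0.0259, 15], [0.0045, -0.0322, -0.0048, 0.0259, 15], [-0.0008, -0.0324, -0.0047, 0.026, 15], [-0.0061, -0.0319, -0.0048, 0.0259, 15], [-0.0112, -0.0305, -0.0048, 0.0259, 15]]
[[-0.0159, -0.0283, -0.0048, 0.0259, 15]]
ends [ 0.5  -0.08  0.31] -2.33
```

>>> {"name": "play_rows", "arguments": {
  "motion": [
    [0.0095,-0.031,-0.005,0.026,15],
    [0.0045,-0.032,-0.005,0.026,15],
    [-0.001,-0.0325,-0.005,0.026,15],
    [-0.006,-0.032,-0.005,0.026,15],
    [-0.011,-0.0305,-0.005,0.026,15]
  ]
}}

```text
time: 5.15
tool_pos: [0.4953, -0.1105, 0.3015]
tcp_rot: [2.999, -0.935, -0.006]
wrist_force: [0.6, 0.3, -1.0]
width: 0.261
```

>>> {"name": "play_rows", "arguments": {
  "motion": [
    [-0.016,-0.0285,-0.005,0.026,15],
    [0,0,0,0,15],
    [0,0,0,0,15]
  ]
}}

```text
time: 5.52
tool_pos: [0.4985, -0.0794, 0.3072]
tcp_rot: [2.916, -1.165, -0.004]
wrist_force: [-0.7, 0.1, -1.0]
width: 0.26
```

```bash
python3 - <<'E'
from h import *
s=st()
im=snap('side','pics/s2.png');p=np.array(s['tool_pos'])
u,v=proj('side',p-[0,0,.07])[0].astype(int)
print('tip',proj('side',p-[0,0,.09]),u,v)
g=im[v-24:v+24,u-20:u+20]
cv2.imwrite('pics/c6.png',cv2.resize(g,(500,600),interpolation=cv2.INTER_CUBIC))
plan([(.5556,.2043,.31,-1.24,6)],15)
E
```

```text
t 5.525 q [-2.070e-01 -1.000e-01  1.857e+00 -1.000e-03  1.387e+00  2.124e+00] pos [ 0.4985 -0.0794  0.3072] rot [ 2.916 -1.165 -0.004] F [-0.71  0.12 -0.98] T [0.01 0.01 0.04] w 0.26
tip [[326.15098192 193.602933  ]] 326 187
from [ 0.4986 -0.0797  0.3074] yaw -2.332
[[-0.0258, -0.0408, -0.0004, -0.029, 15], [-0.0179, -0.0448, -0.0005, -0.0289, 15], [-0.0096, -0.0474, -0.0004, -0.029, 15], [-0.0008, -0.0482, -0.0004, -0.029, 15], [0.0079, -0.0477, -0.0005, -0.0289, 15]]
[[0.0164, -0.0454, -0.0004, -0.029, 15]]
ends [0.5556 0.2043 0.31  ] -1.24
```

View pics/c6.png

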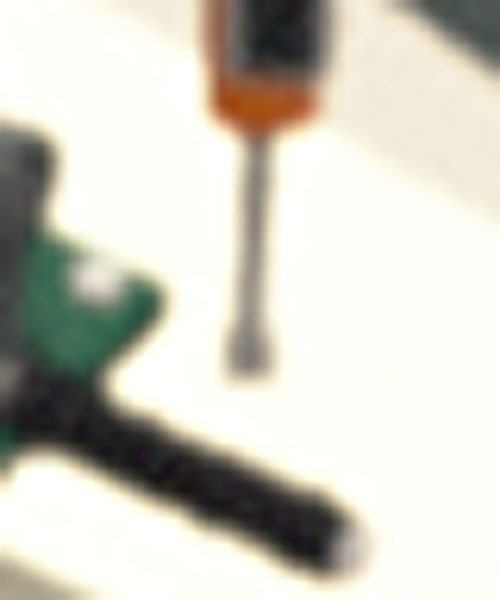

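The blade flares wide here, with its tip at c6 (250,375). That confirms it runs along tool x. Moving over the screw.

>>> {"name": "play_rows", "arguments": {
  "motion": [
    [-0.026,-0.041,-0.0005,-0.029,15],
    [-0.018,-0.045,-0.0005,-0.029,15],
    [-0.0095,-0.0475,-0.0005,-0.029,15],
    [-0.001,-0.048,-0.0005,-0.029,15],
    [0.008,-0.0475,-0.0005,-0.029,15]
  ]
}}

```text
time: 6.2
tool_pos: [0.5472, 0.1579, 0.3105]
tcp_rot: [3.132, 0.242, -0.001]
wrist_force: [0.8, -0.6, -1.4]
width: 0.255
```

>>> {"name": "play_rows", "arguments": {
  "motion": [
    [0.0165,-0.0455,-0.0005,-0.029,15],
    [0,0,0,0,15],
    [0,0,0,0,15]
  ]
}}

```text
time: 6.58
tool_pos: [0.5564, 0.204, 0.3108]
tcp_rot: [3.098, 0.516, -0.003]
wrist_force: [-0.5, -0.2, -0.6]
width: 0.262
```

```bash
python3 - <<'E'
from h import *
s=st()
print('screw top-ray',onz('top',(239.1,196.9),.155)); print(proj('side',[.5556,.2043,.155]))
plan([(.5556,.2043,.262,-1.24,2)],15)
E
```

```text
t 6.575 q [ 3.100e-01  7.100e-02  1.682e+00 -1.000e-03  1.390e+00  1.551e+00] pos [0.5564 0.204  0.3108] rot [ 3.098e+00  5.160e-01 -3.000e-03] F [-0.49 -0.22 -0.65] T [ 0.01  0.03 -0.04] w 0.262
screw top-ray [0.55608288 0.203388   0.155     ]
[[271.8492626  152.03556027]]
from [0.5564 0.204  0.3108] yaw -1.241
[[-0.0003, -0.0003, 0.0244, -0.0001, 15], [-0.0004, -0.0003, 0.0244, -0.0, 15]]
ends [0.5556 0.2043 0.262 ] -1.24
```

>>> {"name": "play_rows", "arguments": {
  "motion": [
    [0,0,0.028,0,15],
    [0,0,0.027,0,15],
    [0,0,0,0,15]
  ]
}}

```text
time: 6.95
tool_pos: [0.5547, 0.2027, 0.2539]
tcp_rot: [3.098, 0.514, -0.009]
wrist_force: [-0.5, 0.3, -1.0]
width: 0.261
```

```bash
python3 - <<'E'
from h import *
s=st();p=np.array(s['tool_pos'])
av=lambda n:np.mean([read_camera(n)[:,:,::-1].astype(float) for _ in range(4)],0).clip(0,255).astype(np.uint8)
a=av('side');cv2.imwrite('pics/s3.png',a);t=av('top')
print('tip',proj('side',p-[0,0,.09]),proj('top',p-[0,0,.09]))
cv2.imwrite('pics/c7.png',np.hstack([cv2.resize(a[128:168,252:292],(400,400),interpolation=cv2.INTER_CUBIC),cv2.resize(t[177:217,219:259],(400,400),interpolation=cv2.INTER_CUBIC)]))
E
```

```text
t 6.95 q [ 0.308  0.096  1.759 -0.     1.293  1.551] pos [0.5547 0.2027 0.2539] rot [ 3.098  0.514 -0.009] F [-0.52  0.26 -1.02] T [ 0.04  0.08 -0.01] w 0.261
tip [[271.82685936 149.99134203]] [[238.75430765 196.93572304]]
```

View pics/c7.png

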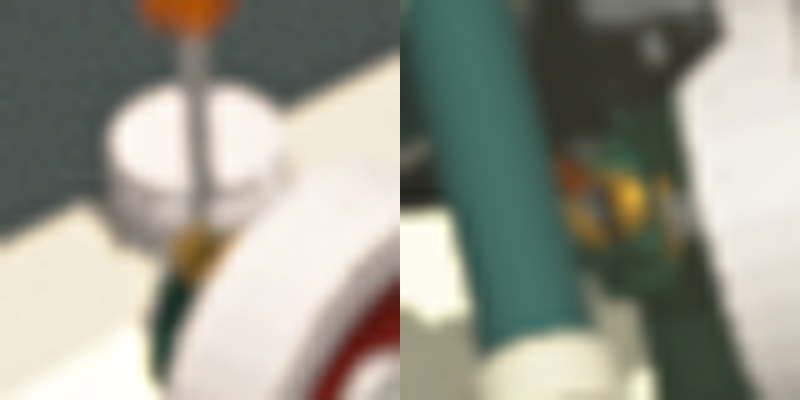

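Side: the blade tip (203,220) sits right over the brass head, whose left edge is at 172. Lowering into the slot.

>>> {"name": "play_rows", "arguments": {
  "motion": [
    [0,0,0.006,0,15],
    [0,0,0.004,0,15],
    [0,0,0.003,0,15],
    [0,0,0,0,15]
  ]
}}

```text
time: 7.85
tool_pos: [0.5561, 0.205, 0.2431]
tcp_rot: [3.098, 0.518, -0.002]
wrist_force: [-0.2, -0.6, -0.6]
width: 0.259
```

```bash
python3 -c "
from h import *
st()"
```

```text
t 7.85 q [ 0.311  0.103  1.771 -0.     1.269  1.551] pos [0.5561 0.205  0.2431] rot [ 3.098e+00  5.180e-01 -2.000e-03] F [-0.16 -0.61 -0.59] T [-0.   -0.05  0.03] w 0.259
```

>>> {"name": "play_rows", "arguments": {
  "motion": [
    [0,0,0.002,0,15],
    [0,0,0.002,0,15],
    [0,0,0,0,15]
  ]
}}

```text
time: 8.22
tool_pos: [0.5563, 0.205, 0.2396]
tcp_rot: [3.099, 0.518, -0.001]
wrist_force: [0.4, 0.1, -1.2]
width: 0.258
```

>>> {"name": "play_rows", "arguments": {
  "motion": [
    [0,0,0.002,0,15],
    [0,0,0.001,0,15],
    [0,0,0,0,15]
  ]
}}

```text
time: 8.6
tool_pos: [0.5569, 0.2052, 0.2389]
tcp_rot: [-3.098, -0.518, -0.003]
wrist_force: [-2.1, -1.1, 6.3]
width: 0.262
```

The blade bottomed at the slot floor with 6 N of push. Turning anticlockwise.

>>> {"name": "play_rows", "arguments": {
  "motion": [
    [0,0,0,-0.018,15],
    [0,0,0,-0.018,15],
    [0,0,0,-0.018,15],
    [0,0,0,-0.018,15],
    [0,0,0,-0.018,15]
  ],
  "squeeze": 110
}}

```text
time: 9.22
tool_pos: [0.5571, 0.2056, 0.239]
tcp_rot: [-2.829, -1.366, -0.004]
wrist_force: [-2.3, 0.1, 6.5]
width: 0.254
```

```bash
python3 -c "
from h import *
print(yaw(st()))"
```

```text
t 9.225 q [3.110e-01 1.050e-01 1.776e+00 1.000e-03 1.258e+00 9.820e-01] pos [0.5571 0.2056 0.239 ] rot [-2.829 -1.366 -0.004] F [-2.26  0.06  6.47] T [ 0.08  0.45 -0.07] w 0.254
-0.6707517305118443
```

>>> {"name": "play_rows", "arguments": {
  "motion": [
    [0,0,0,-0.02,15],
    [0,0,0,-0.02,15],
    [0,0,0,-0.02,15],
    [0,0,0,-0.02,15],
    [0,0,0,-0.02,15]
  ]
}}

```text
time: 9.85
tool_pos: [0.5566, 0.2056, 0.239]
tcp_rot: [-2.268, -2.174, -0.003]
wrist_force: [-3.2, 0.3, 7.6]
width: 0.255
```

```bash
python3 -c "
from h import *
print(yaw(st()))"
```

```text
t 9.85 q [3.110e-01 1.050e-01 1.776e+00 1.000e-03 1.259e+00 3.530e-01] pos [0.5566 0.2056 0.239 ] rot [-2.268 -2.174 -0.003] F [-3.21  0.25  7.62] T [-0.02  0.83 -0.19] w 0.255
-0.04222269600142126
```

>>> {"name": "play_rows", "arguments": {
  "motion": [
    [0,0,0,-0.02,15],
    [0,0,0,-0.02,15],
    [0,0,0,-0.02,15],
    [0,0,0,-0.02,15],
    [0,0,0,-0.012,15]
  ]
}}

```text
time: 10.48
tool_pos: [0.5563, 0.2052, 0.239]
tcp_rot: [1.556, 2.729, 0.001]
wrist_force: [-3.5, -1.9, 7.7]
width: 0.257
```

>>> {"name": "play_rows", "arguments": {
  "motion": [
    [0,0,0,0,15],
    [0,0,0,0,15]
  ]
}}

```text
time: 10.72
tool_pos: [0.5563, 0.2052, 0.239]
tcp_rot: [1.56, 2.727, 0.001]
wrist_force: [-4.0, -1.4, 8.0]
width: 0.253
```

```bash
python3 -c "
from h import *
print(yaw(st()))"
```

```text
t 10.725 q [ 0.311  0.105  1.777  0.     1.26  -0.221] pos [0.5563 0.2052 0.239 ] rot [1.560e+00 2.727e+00 1.000e-03] F [-4.04 -1.36  8.  ] T [-0.22  0.93 -0.16] w 0.253
0.5318166699349329
```

>>> {"name": "play_rows", "arguments": {
  "motion": [
    [0,0,-0.005,0,15],
    [0,0,-0.02,0,15],
    [0,0,-0.03,0,15],
    [0,0,-0.02,0,15]
  ]
}}

```text
time: 11.22
tool_pos: [0.5574, 0.2053, 0.3155]
tcp_rot: [1.558, 2.725, 0.004]
wrist_force: [0.2, -0.5, -1.3]
width: 0.257
```

```bash
python3 - <<'E'
from h import *
print(yaw(st()))
plan([(.50,.02,.31,-.5,7),(.4837,-.2739,.30,-1.357,6)],15)
E
```

```text
t 11.225 q [ 0.311  0.068  1.677 -0.     1.393 -0.221] pos [0.5574 0.2053 0.3155] rot [1.558 2.725 0.004] F [ 0.2  -0.48 -1.33] T [ 0.06  0.02 -0.01] w 0.257
0.5322138597970244
from [0.5574 0.2053 0.3155] yaw 0.532
[[-0.0186, -0.0205, 0.0008, 0.0235, 15], [-0.0215, -0.0175, 0.0008, 0.0234, 15], [-0.0238, -0.0142, 0.0008, 0.0235, 15], [-0.0256, -0.0106, 0.0008, 0.0235, 15], [-0.0269, -0.0066, 0.0007, 0.0234, 15]]
[[-0.0276, -0.0027, 0.0008, 0.0235, 15], [-0.0277, 0.0015, 0.0008, 0.0235, 15], [-0.0443, 0.0211, 0.0017, 0.0227, 15], [-0.0408, 0.0272, 0.0016, 0.0228, 15], [-0.0366, 0.0327, 0.0017, 0.0227, 15]]
[[-0.0315, 0.0376, 0.0017, 0.0227, 15], [-0.0258, 0.0417, 0.0016, 0.0227, 15], [-0.0197, 0.045, 0.0017, 0.0228, 15]]
ends [ 0.4837 -0.2739  0.3   ] -1.357
```

>>> {"name": "play_rows", "arguments": {
  "motion": [
    [-0.0185,-0.0205,0.001,0.0235,15],
    [-0.0215,-0.0175,0.001,0.0235,15],
    [-0.024,-0.014,0.001,0.0235,15],
    [-0.0255,-0.0105,0.001,0.0235,15],
    [-0.027,-0.0065,0.001,0.0235,15]
  ]
}}

```text
time: 11.85
tool_pos: [0.5157, 0.0719, 0.3082]
tcp_rot: [2.442, 1.975, 0.002]
wrist_force: [0.6, -1.1, -1.3]
width: 0.255
```

>>> {"name": "play_rows", "arguments": {
  "motion": [
    [-0.0275,-0.0025,0.001,0.0235,15],
    [-0.0275,0.0015,0.001,0.0235,15],
    [-0.0445,0.021,0.0015,0.023,15],
    [-0.041,0.027,0.0015,0.0225,15],
    [-0.0365,0.0325,0.0015,0.023,15]
  ]
}}

```text
time: 12.48
tool_pos: [0.4906, -0.1285, 0.3019]
tcp_rot: [2.984, 0.98, 0.003]
wrist_force: [0.7, 0.2, -0.1]
width: 0.255
```

>>> {"name": "play_rows", "arguments": {
  "motion": [
    [-0.0315,0.0375,0.0015,0.0225,15],
    [-0.026,0.0415,0.0015,0.0225,15],
    [-0.0195,0.045,0.0015,0.023,15],
    [0,0,0.05,0,15],
    [0,0,0.05,0,15]
  ]
}}

```text
time: 13.1
tool_pos: [0.4829, -0.2754, 0.1968]
tcp_rot: [3.122, 0.329, 0.005]
wrist_force: [-0.2, 0.5, -1.8]
width: 0.256
```

```bash
python3 - <<'E'
from h import *
s=st()
av=lambda n:np.mean([read_camera(n)[:,:,::-1].astype(float) for _ in range(4)],0).clip(0,255).astype(np.uint8)
a=av('side');t=av('top');p=np.array(s['tool_pos'])
print('tip pred side',proj('side',p-[0,0,.09]))
cv2.imwrite('pics/c8.png',np.hstack([cv2.resize(a[235:300,350:415],(400,400),interpolation=cv2.INTER_CUBIC),cv2.resize(t[185:209,227:251],(400,400),interpolation=cv2.INTER_CUBIC)]))
plan([(.483,-.275,.17,-1.355,1)],15)
E
```

```text
t 13.1 q [-0.563  0.062  1.902 -0.     1.174  0.798] pos [ 0.4829 -0.2754  0.1968] rot [3.122 0.329 0.005] F [-0.17  0.54 -1.84] T [-0.06 -0.03 -0.07] w 0.256
tip pred side [[377.37200619 271.87498349]]
from [ 0.4839 -0.2746  0.1992] yaw -1.359
[[-0.001, 0.0002, 0.0292, -0.0006, 15]]
ends [ 0.483 -0.275  0.17 ] -1.355
```

View pics/c8.png

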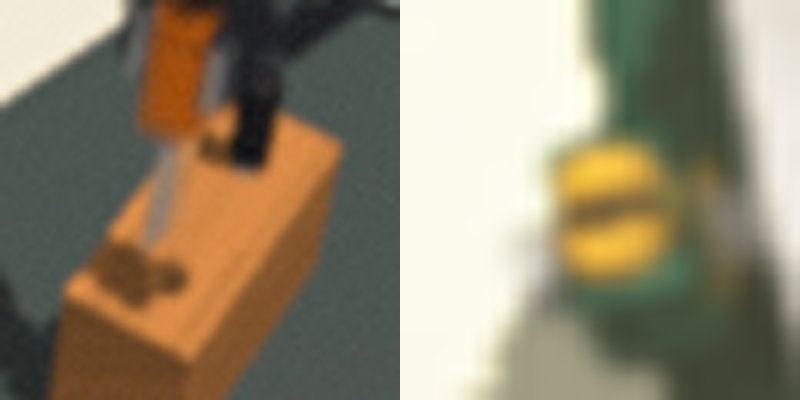

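Right: the slot now runs (560,218)→(670,195), so the screw is about 1.55 rad slack. Left: the tip is at (151,245), which is off my prediction, so the driver has tilted in the jaws. Quantifying the tilt.

```bash
python3 - <<'E'
from h import *
s=st();p=np.array(s['tool_pos']);y=yaw(s);tx=np.array([-np.sin(y)*-1*-1,0,0])
ty=np.array([np.cos(y),np.sin(y),0]);tx=np.cross(ty,[0,0,-1])
cr=lambda q:((np.atleast_2d(q)-[350,235]+.5)*400/65).round(0).tolist()
print('hole',cr(proj('side',[[.482,-.276,.08],[.4837,-.2739,.08]])))
for a in(0,-.05,-.1,-.15):
    piv=p+[0,0,.019]; ax=tx*np.sin(a)-np.array([0,0,1])*np.cos(a)
    print(a,'tip',cr(proj('side',piv+.109*ax)),'underside',cr(proj('side',piv+.039*ax)))
E
```

```text
t 13.5 q [-0.561  0.06   1.9   -0.     1.176  0.798] pos [ 0.4839 -0.2746  0.1992] rot [3.121 0.332 0.007] F [-0.93  0.05 -1.9 ] T [ 0.07  0.03 -0.05] w 0.26
hole [[164.0, 275.0], [163.0, 270.0]]
0 tip [[172.0, 223.0]] underside [[192.0, 104.0]]
-0.05 tip [[165.0, 232.0]] underside [[189.0, 108.0]]
-0.1 tip [[159.0, 241.0]] underside [[187.0, 111.0]]
-0.15 tip [[152.0, 249.0]] underside [[184.0, 114.0]]
```

>>> {"name": "play_rows", "arguments": {
  "motion": [
    [0.014,0,0,0,15],
    [0,0,0.02,0,15],
    [0,0,0.01,0,15],
    [0,0,0.01,0,15],
    [0,0,0,0,15]
  ],
  "squeeze": 50
}}

```text
time: 14.12
tool_pos: [0.5015, -0.2714, 0.1682]
tcp_rot: [3.12, 0.33, 0.02]
wrist_force: [-8.5, 11.7, 53.4]
width: 0.254
```

It missed the hole mouth: the tip is on the block top. Backing off and looking.

>>> {"name": "play_rows", "arguments": {
  "motion": [
    [0,0,-0.014,0,15],
    [0,0,0,0,15],
    [0,0,0,0,15]
  ]
}}

```text
time: 14.5
tool_pos: [0.4957, -0.2707, 0.1691]
tcp_rot: [-3.124, -0.332, 0.0]
wrist_force: [-0.4, -0.7, 7.5]
width: 0.249
```

```bash
python3 - <<'E'
from h import *
s=st()
av=lambda n:np.mean([read_camera(n)[:,:,::-1].astype(float) for _ in range(4)],0).clip(0,255).astype(np.uint8)
a=av('side');p=np.array(s['tool_pos']);y=yaw(s)
ty=np.array([np.cos(y),np.sin(y),0]);tx=np.cross(ty,[0,0,-1])
cr=lambda q:((np.atleast_2d(q)-[355,250]+.5)*15).round(0).tolist()
print('hole',cr(proj('side',[[.482,-.276,.08],[.4837,-.2739,.08]])))
for t in(0,-.05,-.1,-.15,-.2):
    piv=p+[0,0,.019]; ax=tx*np.sin(t)-np.array([0,0,1])*np.cos(t)
    print(t,'tip',cr(proj('side',piv+.109*ax)),'underside',cr(proj('side',piv+.039*ax)))
cv2.imwrite('pics/c9.png',cv2.resize(a[250:290,355:405],(750,600),interpolation=cv2.INTER_CUBIC))
E
```

```text
t 14.5 q [-0.544  0.105  1.909  0.     1.128  0.815] pos [ 0.4957 -0.2707  0.1691] rot [-3.124 -0.332  0.   ] F [-0.42 -0.71  7.51] T [ 0.15  0.05 -0.05] w 0.249
hole [[325.0, 445.0], [322.0, 432.0]]
0 tip [[356.0, 383.0]] underside [[402.0, 103.0]]
-0.05 tip [[339.0, 405.0]] underside [[396.0, 111.0]]
-0.1 tip [[323.0, 425.0]] underside [[391.0, 118.0]]
-0.15 tip [[307.0, 445.0]] underside [[385.0, 125.0]]
-0.2 tip [[291.0, 463.0]] underside [[379.0, 131.0]]
```

View pics/c9.png

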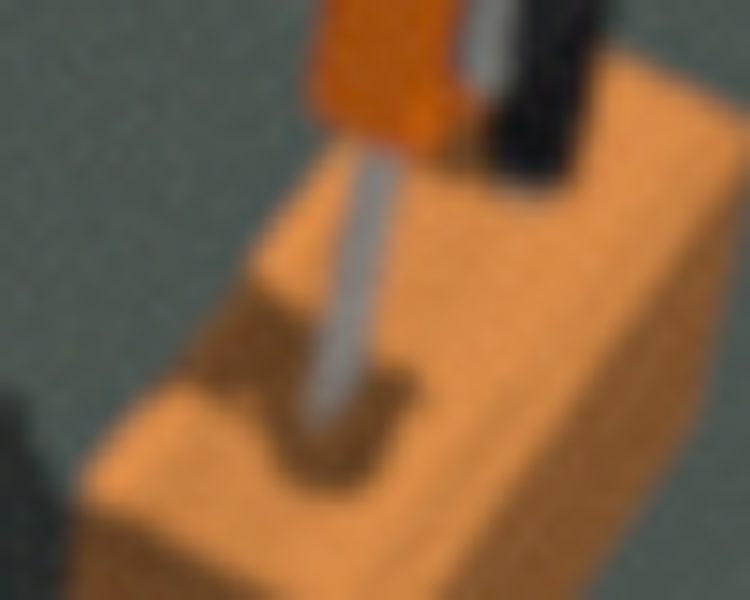

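The hole mouth is visible at about (328,438) and the tip at (319,428), roughly 2 mm to the +y side of centre. I'll nudge −y and press gently.

>>> {"name": "play_rows", "arguments": {
  "motion": [
    [0,0.002,0,0,15],
    [0,0,0,0,15]
  ]
}}

```text
time: 14.95
tool_pos: [0.4959, -0.2715, 0.1691]
tcp_rot: [-3.121, -0.33, 0.001]
wrist_force: [-0.7, 3.4, 8.6]
width: 0.255
```

>>> {"name": "play_rows", "arguments": {
  "motion": [
    [0,0,0.005,0,15],
    [0,0,0,0,15]
  ]
}}

```text
time: 15.2
tool_pos: [0.4966, -0.2716, 0.1683]
tcp_rot: [-3.122, -0.331, -0.001]
wrist_force: [-6.5, 7.7, 28.0]
width: 0.257
```

>>> {"name": "play_rows", "arguments": {
  "motion": [
    [0,0,-0.01,0,15],
    [0,0,0,0,15],
    [0,0,0,0,15]
  ]
}}

```text
time: 15.58
tool_pos: [0.4951, -0.2723, 0.1727]
tcp_rot: [-3.122, -0.331, 0.004]
wrist_force: [0.6, 0.9, -0.6]
width: 0.256
```

```bash
python3 - <<'E'
from h import *
s=st();plan([(.4950,-.2735,s['tool_pos'][2],yaw(s),1)],15)
E
```

```text
t 15.575 q [-0.547  0.104  1.903 -0.     1.137  0.813] pos [ 0.4951 -0.2723  0.1727] rot [-3.122 -0.331  0.004] F [ 0.58  0.85 -0.6 ] T [-0.04  0.03  0.  ] w 0.256
from [ 0.4951 -0.2723  0.1727] yaw -1.359
[[-0.0004, 0.0012, 0.0, -0.0, 15]]
ends [ 0.495  -0.2735  0.1727] -1.359
```

>>> {"name": "play_rows", "arguments": {
  "motion": [
    [0,0.0015,0,0,15],
    [0,0,0.005,0,15],
    [0,0,0.003,0,15],
    [0,0,0,0,15]
  ]
}}

```text
time: 16.08
tool_pos: [0.497, -0.2745, 0.1689]
tcp_rot: [3.123, 0.332, 0.002]
wrist_force: [-3.0, 1.8, 10.4]
width: 0.256
```

>>> {"name": "play_rows", "arguments": {
  "motion": [
    [0.002,0,0,0,15],
    [0.002,0,0,0,15],
    [0,0,0,0,15]
  ]
}}

```text
time: 16.45
tool_pos: [0.4984, -0.2741, 0.1688]
tcp_rot: [3.123, 0.333, -0.007]
wrist_force: [-9.5, -0.3, 14.5]
width: 0.255
```

>>> {"name": "play_rows", "arguments": {
  "motion": [
    [-0.0035,0,0,0,15],
    [-0.0035,0,0,0,15],
    [0,0,0,0,15]
  ]
}}

```text
time: 16.82
tool_pos: [0.4954, -0.275, 0.1691]
tcp_rot: [3.123, 0.331, 0.007]
wrist_force: [0.7, 2.3, 8.3]
width: 0.256
```

>>> {"name": "play_rows", "arguments": {
  "motion": [
    [0,0,-0.01,0,15],
    [0,0,0,0,15]
  ]
}}

```text
time: 17.08
tool_pos: [0.4938, -0.2751, 0.1774]
tcp_rot: [3.123, 0.332, 0.001]
wrist_force: [0.9, 0.3, -1.7]
width: 0.257
```

```bash
cat > asc.py <<'E'
from h import *
s=st();p=np.array(s['tool_pos']);y=yaw(s)
a=np.mean([read_camera('side').astype(float) for _ in range(4)],0)
ty=np.array([np.cos(y),np.sin(y),0]);tx=np.cross(ty,[0,0,-1])
print('hole',proj('side',[.482,-.2765,.08]))
for t in(0,-.05,-.1,-.15):
    piv=p+[0,0,.019]; ax=tx*np.sin(t)-np.array([0,0,1])*np.cos(t)
    print(t,'tip',proj('side',piv+.109*ax).round(1),'under',proj('side',piv+.039*ax).round(1))
b=cv2.resize(a[258:288,364:392],None,fx=2,fy=2,interpolation=cv2.INTER_CUBIC)
print('    cols 364..391 x2')
for i,r in enumerate(b):
    # saturation-like: red-blue ; grey= low
    print(258+i/2,''.join('g' if (c[0]-c[2])<38 and c.mean()>75 else '.' if c[0]>165 else 'o' if c[0]>125 else '#' for c in r))
E
python3 asc.py
```

```text
t 17.075 q [-0.552  0.097  1.901 -0.     1.142  0.807] pos [ 0.4938 -0.2751  0.1774] rot [3.123e+00 3.320e-01 1.000e-03] F [ 0.93  0.34 -1.65] T [-0.06 -0.02 -0.  ] w 0.257
hole [[376.31757493 279.3159093 ]]
0 tip [[379.4 274.4]] under [[382.6 255.6]]
-0.05 tip [[378.3 275.8]] under [[382.2 256.1]]
-0.1 tip [[377.3 277.2]] under [[381.8 256.6]]
-0.15 tip [[376.2 278.5]] under [[381.4 257. ]]
    cols 364..391 x2
258.0 gggggggggggggggggggggggggggooo..ooooo.....ooo###########
258.5 gggggggggggggggggggggggggggoo...ooooo.....oo############
259.0 gggggggggggggggggggggggggg#o....oooooo...ooo############
259.5 ggggggggggggggggggggggggg#o.....ooooooooooo#############
260.0 gggggggggggggggggggggggggoo....ooggooooooo##############
260.5 ggggggggggggggggggggggggo......oggggoooooo##############
261.0 gggggggggggggggggggggggoo......ogggggoooooo#############
261.5 gggggggggggggggggggggggo.......oggggoo...ooooo##########
262.0 ggggggggggggggggggggggoo.......oggggo......oooo##gg#####
262.5 gggggggggggggggggggggoo.......ogggggo..........oooo#####
263.0 gggggggggggggggggggg#o........oggggo............
[... 2395 characters left out ...]
..ooooo
282.5 ......................ooooooooo...................oooooo
283.0 ..........................ooo....................ooooooo
283.5 .................................................ooooooo
284.0 ................................................oooooooo
284.5 ooo............................................ooooooooo
285.0 oooo...........................................ooooooooo
285.5 ##ooo.........................................oooooooooo
286.0 ###oooo......................................ooooooooooo
286.5 #####oooo...................................oooooooooooo
287.0 #######oooo.................................oooooooooooo
287.5 ########ooo.................................oooooooooooo
```

The text image shows the hole centred at about px (377.1,279.2). The tip is at (377.4,277.0), 8 mm above it and now right over the centre. Lowering.

>>> {"name": "play_rows", "arguments": {
  "motion": [
    [0,0,0.006,0,15],
    [0,0,0.005,0,15],
    [0,0,0.003,0,15],
    [0,0,0,0,15]
  ]
}}

```text
time: 17.77
tool_pos: [0.4946, -0.2752, 0.1677]
tcp_rot: [3.123, 0.332, 0.004]
wrist_force: [-5.9, 4.3, 22.9]
width: 0.256
```

```bash
python3 asc.py | sed -n '1,6p;28,70p'; python3 -c "
from h import *
print(onz('side',(377.1,279.2),.08),onz('side',(377.6,278.2),.08),proj('side',[.4855,-.2745,.08]))"
```

```text
t 17.775 q [-0.552  0.106  1.91   0.     1.122  0.807] pos [ 0.4946 -0.2752  0.1677] rot [3.123 0.332 0.004] F [-5.95  4.27 22.92] T [1.11 1.77 0.02] w 0.256
hole [[376.31757493 279.3159093 ]]
0 tip [[379.2 276.8]] under [[382.4 258.1]]
-0.05 tip [[378.2 278.2]] under [[382.  258.6]]
-0.1 tip [[377.1 279.6]] under [[381.6 259.1]]
-0.15 tip [[376.  280.9]] under [[381.2 259.6]]
268.0 gggggggggggggg#o.............oggggo.....................
268.5 ggggggggggggg##oo............oggggo.....................
269.0 ggggggggggggg##ooo..........ogggggo.....................
269.5 ggggggggggggg####ooo........ogggggo.....................
270.0 gggggggggggg######ooo.......oggggo......................
270.5 ggggggggggg#########oo......oggggo......................
271.0 ggggggggggg##########ooo...ooggggo......................
271.5 gggggggggg############oooooogggggo......................
272.0 ggggggggg###############ooooggggg.......................
272.5 gggggggg##################ogggggo.......................
273.0 ggggggg####################gggggo.......................
273.5 ggggggg##############
[... 1205 characters left out ...]
oooo................ooooooo
283.5 ............................ooo.................oooooooo
284.0 ................................................oooooooo
284.5 ooo............................................ooooooooo
285.0 oooo...........................................ooooooooo
285.5 ##ooo.........................................oooooooooo
286.0 ###oooo......................................ooooooooooo
286.5 #####oooo...................................oooooooooooo
287.0 #######oooo.................................oooooooooooo
287.5 ########oooo...............................ooooooooooooo
[ 0.48365893 -0.2775546   0.08      ] [ 0.48682294 -0.27638542  0.08      ] [[376.65279984 278.03659788]]
```

The blade's lowest visible corner misled me: its bottom edge runs (377.0,279.5)→(380,276.5), so the tip centre is about 6–7 mm too far +x. Shifting back and trying again.

>>> {"name": "play_rows", "arguments": {
  "motion": [
    [0,0,-0.01,0,15],
    [-0.006,-0.002,0,0,15],
    [0,0,0.006,0,15],
    [0,0,0.006,0,15],
    [0,0,0,0,15]
  ]
}}

```text
time: 18.6
tool_pos: [0.4863, -0.2735, 0.159]
tcp_rot: [-3.122, -0.332, 0.004]
wrist_force: [0.0, 0.3, -1.0]
width: 0.256
```

It's in. Continuing down, easing back in x as it goes.

>>> {"name": "play_rows", "arguments": {
  "motion": [
    [0,0,0.01,0,15],
    [-0.001,0,0.01,0,15],
    [-0.001,0,0.01,0,15],
    [0,0,0,0,15]
  ]
}}

```text
time: 19.1
tool_pos: [0.4849, -0.2742, 0.1295]
tcp_rot: [-3.123, -0.332, 0.001]
wrist_force: [1.0, -0.4, -1.0]
width: 0.257
```

>>> {"name": "play_rows", "arguments": {
  "motion": [
    [-0.001,0,0.01,0,15],
    [0,0,0.01,0,15],
    [0,0,0.005,0,15],
    [0,0,0,0,15]
  ]
}}

```text
time: 19.6
tool_pos: [0.4844, -0.2747, 0.1053]
tcp_rot: [-3.124, -0.332, -0.0]
wrist_force: [1.9, -0.5, -1.7]
width: 0.256
```

>>> {"name": "play_rows", "arguments": {
  "motion": [
    [0,0,0.005,0,15],
    [0,0,0.002,0,15],
    [0,0,0,0,15]
  ]
}}

```text
time: 19.98
tool_pos: [0.4845, -0.2748, 0.0996]
tcp_rot: [3.124, 0.332, 0.0]
wrist_force: [-1.1, 0.1, 3.3]
width: 0.256
```

>>> {"name": "play_rows", "arguments": {
  "motion": [
    [0,0,0,0,60],
    [0,0,0,0,60],
    [0,0,0,0,60]
  ]
}}

```text
time: 20.35
tool_pos: [0.4839, -0.2745, 0.0984]
tcp_rot: [-3.124, -0.332, 0.001]
wrist_force: [-0.2, 0.1, -1.0]
width: 0.701
```

>>> {"name": "play_rows", "arguments": {
  "motion": [
    [0,0,-0.03,0,70],
    [0,0,-0.06,0,85],
    [0,0,-0.04,0,85]
  ]
}}

```text
time: 20.72
tool_pos: [0.4849, -0.2751, 0.2313]
tcp_rot: [3.123, 0.332, 0.003]
wrist_force: [0.5, -0.3, -0.3]
width: 0.997
```

```bash
python3 - <<'E'
from h import *
s=st()
# crank: stand frame
C=np.array([.5662,.1585]);th=.2278
a=np.array([C[0],C[1],.115]); X=np.array([np.cos(th),np.sin(th),0]);Y=np.array([-np.sin(th),np.cos(th),0])
g=a+.055*np.sin(3.306)*X-.133*Y+np.array([0,0,.055*np.cos(3.306)])
print('grip',g)
# jaw axis along X: yaw .228 or -2.914
plan([(g[0]-.02,-.1,.26,-.6,4),(g[0],g[1],.17,th,5)],60)
E
```

```text
t 20.725 q [-0.561  0.041  1.859 -0.     1.239  0.798] pos [ 0.4849 -0.2751  0.2313] rot [3.123e+00 3.320e-01 3.000e-03] F [ 0.5  -0.34 -0.3 ] T [ 0.   -0.05  0.06] w 0.997
grip [0.58746687 0.02690307 0.06074165]
from [ 0.4849 -0.2751  0.2313] yaw -1.359
[[0.0294, -0.0385, -0.0072, -0.0302, 60], [0.0361, -0.0322, -0.0071, -0.0302, 60], [0.0415, -0.0248, -0.0072, -0.0302, 60], [0.0455, -0.0166, -0.0072, -0.0302, 60], [0.0232, -0.011, 0.018, -0.0264, 60]]
[[0.0247, -0.0071, 0.018, -0.0263, 60], [0.0256, -0.0028, 0.018, -0.0264, 60], [0.0256, 0.0013, 0.018, -0.0263, 60], [0.0251, 0.0056, 0.018, -0.0264, 60]]
ends [0.5875 0.0269 0.17  ] 0.228
```

>>> {"name": "play_rows", "arguments": {
  "motion": [
    [0.0295,-0.0385,-0.007,-0.029,60],
    [0.036,-0.032,-0.007,-0.029,60],
    [0.0415,-0.025,-0.007,-0.029,60],
    [0.0455,-0.0165,-0.007,-0.029,60],
    [0.023,-0.011,0.018,-0.027,60]
  ]
}}

```text
time: 21.35
tool_pos: [0.5762, -0.0737, 0.2411]
tcp_rot: [2.661, 1.664, 0.007]
wrist_force: [0.5, -0.3, 0.1]
width: 0.701
```

>>> {"name": "play_rows", "arguments": {
  "motion": [
    [0.0245,-0.007,0.018,-0.027,60],
    [0.0255,-0.003,0.018,-0.027,60],
    [0.0255,0.0015,0.018,-0.0265,60],
    [0.025,0.0055,0.018,-0.0265,60],
    [0,0,0,0,60]
  ]
}}

```text
time: 21.98
tool_pos: [0.59, 0.0265, 0.1645]
tcp_rot: [-1.97, -2.443, 0.004]
wrist_force: [-0.8, -0.7, -0.0]
width: 0.699
```

```bash
python3 - <<'E'
from h import *
s=st()
im=snap('side','pics/s5.png');cv2.imwrite('pics/t5.png',read_camera('top')[:,:,::-1])
plan([(.5875,.0269,.09,.228,2),(.5875,.0269,.042,.228,2)],60)
b=fit=None
# driver check: orange top centroid in side/top vs start
for n,f,(u,v,w) in(('side','s_av',(379,268,14)),('top','t_av',(416,223,10))):
    for g in(f,'s5' if n=='side' else 't5'):
        a=cv2.imread(f'pics/{g}.png')[v-w:v+w,u-w:u+w].astype(int)
        m=(a.max(2)<70); o=(a[:,:,2]>200)&(a[:,:,0]<40)
        print(n,g,'dark',np.argwhere(m).mean(0).round(1)[::-1],m.sum(),'orange',np.argwhere(o).mean(0).round(1)[::-1],o.sum())
E
```

```text
t 21.975 q [ 0.003  0.159  1.857  0.     1.13  -0.211] pos [0.59   0.0265 0.1645] rot [-1.97  -2.443  0.004] F [-0.78 -0.66 -0.01] T [-0.05  0.    0.03] w 0.699
from [0.5914 0.0249 0.1666] yaw 0.211
[[0.0014, -0.0017, 0.0383, -0.0014, 60], [0.0013, -0.0017, 0.0383, -0.0014, 60], [0.0, 0.0, 0.024, 0.0, 60], [0.0, 0.0, 0.024, 0.0, 60]]
ends [0.5875 0.0269 0.042 ] 0.228
side s_av dark [16.5  8.8] 87 orange [15.  10.8] 29
side s5 dark [20.1  4.6] 63 orange [14.4 10.7] 34
top t_av dark [10.8 10.5] 18 orange [nan nan] 0
top t5 dark [ 9.9 10.6] 15 orange [ 8. 14.] 1<stdin>:11: RuntimeWarning: Mean of empty slice.
  ret = um.true_divide(
```

The driver is back within about 1 px in both views. Descending on the crank grip.

>>> {"name": "play_rows", "arguments": {
  "motion": [
    [0.0015,-0.0015,0.038,-0.0015,60],
    [0.001,-0.0015,0.038,-0.001,60],
    [0,0,0.024,0,60],
    [0,0,0.024,0,60],
    [0,0,0,0,60]
  ],
  "squeeze": 60
}}

```text
time: 22.7
tool_pos: [0.5867, 0.0258, 0.0415]
tcp_rot: [-1.956, -2.455, 0.004]
wrist_force: [-0.1, -0.1, -0.0]
width: 0.702
```

```bash
python3 - <<'E'
from h import *
print(yaw(st()))
E
```

```text
t 22.7 q [ 0.002  0.288  1.954 -0.     0.902 -0.223] pos [0.5867 0.0258 0.0415] rot [-1.956 -2.455  0.004] F [-0.15 -0.15 -0.01] T [ 0.01  0.03 -0.04] w 0.702
0.22513499811336454
```

>>> {"name": "play_rows", "arguments": {
  "motion": [
    [0,0,0,0,15],
    [0,0,0,0,15],
    [0,0,0,0,15],
    [0,0,0,0,15]
  ]
}}

```text
time: 23.2
tool_pos: [0.5883, 0.0264, 0.0444]
tcp_rot: [1.954, 2.459, -0.001]
wrist_force: [-3.5, -2.6, 5.7]
width: 0.225
```

```bash
python3 - <<'E'
from h import *
print(yaw(st()))
E
```

```text
t 23.2 q [ 3.000e-03  2.850e-01  1.952e+00 -1.000e-03  9.040e-01 -2.240e-01] pos [0.5883 0.0264 0.0444] rot [ 1.954e+00  2.459e+00 -1.000e-03] F [-3.45 -2.55  5.67] T [-0.38  0.54 -0.01] w 0.225
0.22757094745607753
```

The grip is held (width 19 mm, crank angle ≈3.30 rad, matching the fit). Next I'll compute the rows for one slow full turn in 15° chords, to feel the tangential force.

```bash
python3 - <<'E'
import numpy as np
R=.055;f=3.30;y=z=0;Y0=R*np.sin(f);Z0=R*np.cos(f)
for k in range(1,25):
    g=f+k*np.pi/12; ty=R*np.sin(g)-Y0; tz=-(R*np.cos(g)-Z0)
    a,b=round((ty-y)/3,4),round((tz-z)/3,4); y+=3*a;z+=3*b
    print(k,round(np.degrees(g)%360),[0,float(a),float(b),0,15])
E
```

```text
1 204 [0, -0.0046, -0.0014, 0, 15]
2 219 [0, -0.0041, -0.0025, 0, 15]
3 234 [0, -0.0033, -0.0034, 0, 15]
4 249 [0, -0.0022, -0.0043, 0, 15]
5 264 [0, -0.0011, -0.0046, 0, 15]
6 279 [0, 0.0001, -0.0048, 0, 15]
7 294 [0, 0.0014, -0.0046, 0, 15]
8 309 [0, 0.0025, -0.0041, 0, 15]
9 324 [0, 0.0034, -0.0033, 0, 15]
10 339 [0, 0.0042, -0.0022, 0, 15]
11 354 [0, 0.0047, -0.0011, 0, 15]
12 9 [0, 0.0048, 0.0001, 0, 15]
13 24 [0, 0.0046, 0.0014, 0, 15]
14 39 [0, 0.004, 0.0025, 0, 15]
15 54 [0, 0.0033, 0.0034, 0, 15]
16 69 [0, 0.0023, 0.0042, 0, 15]
17 84 [0, 0.0011, 0.0047, 0, 15]
18 99 [0, -0.0001, 0.0048, 0, 15]
19 114 [0, -0.0014, 0.0046, 0, 15]
20 129 [0, -0.0025, 0.0041, 0, 15]
21 144 [0, -0.0035, 0.0032, 0, 15]
22 159 [0, -0.0042, 0.0023, 0, 15]
23 174 [0, -0.0046, 0.0011, 0, 15]
24 189 [0, -0.0048, -0.0001, 0, 15]
```

>>> {"name": "play_rows", "arguments": {
  "motion": [
    [0,-0.0046,-0.0014,0,15],
    [0,-0.0046,-0.0014,0,15],
    [0,-0.0046,-0.0014,0,15]
  ]
}}

```text
time: 23.58
tool_pos: [0.576, 0.0235, 0.0482]
tcp_rot: [1.953, 2.457, 0.003]
wrist_force: [3.8, -2.0, 2.4]
width: 0.223
```

>>> {"name": "play_rows", "arguments": {
  "motion": [
    [0,-0.0041,-0.0025,0,15],
    [0,-0.0041,-0.0025,0,15],
    [0,-0.0041,-0.0025,0,15]
  ]
}}

```text
time: 23.95
tool_pos: [0.5639, 0.0208, 0.0555]
tcp_rot: [1.954, 2.457, 0.003]
wrist_force: [5.3, -2.6, 2.9]
width: 0.225
```

>>> {"name": "play_rows", "arguments": {
  "motion": [
    [0,-0.0033,-0.0034,0,15],
    [0,-0.0033,-0.0034,0,15],
    [0,-0.0033,-0.0034,0,15]
  ]
}}

```text
time: 24.32
tool_pos: [0.5543, 0.0187, 0.0655]
tcp_rot: [1.954, 2.457, 0.003]
wrist_force: [6.5, -2.1, 1.1]
width: 0.224
```

>>> {"name": "play_rows", "arguments": {
  "motion": [
    [0,-0.0022,-0.0043,0,15],
    [0,-0.0022,-0.0043,0,15],
    [0,-0.0022,-0.0043,0,15]
  ]
}}

```text
time: 24.7
tool_pos: [0.5474, 0.0171, 0.0779]
tcp_rot: [1.954, 2.458, 0.002]
wrist_force: [6.1, -2.3, -2.3]
width: 0.225
```

>>> {"name": "play_rows", "arguments": {
  "motion": [
    [0,-0.0011,-0.0046,0,15],
    [0,-0.0011,-0.0046,0,15],
    [0,-0.0011,-0.0046,0,15]
  ]
}}

```text
time: 25.08
tool_pos: [0.5438, 0.0163, 0.0912]
tcp_rot: [1.954, 2.458, 0.001]
wrist_force: [7.5, -3.2, -4.2]
width: 0.217
```

>>> {"name": "play_rows", "arguments": {
  "motion": [
    [0,0.0001,-0.0048,0,15],
    [0,0.0001,-0.0048,0,15],
    [0,0.0001,-0.0048,0,15]
  ]
}}

```text
time: 25.45
tool_pos: [0.5436, 0.0162, 0.1048]
tcp_rot: [1.955, 2.459, -0.0]
wrist_force: [7.7, -3.4, -5.9]
width: 0.227
```

>>> {"name": "play_rows", "arguments": {
  "motion": [
    [0,0.0014,-0.0046,0,15],
    [0,0.0014,-0.0046,0,15],
    [0,0.0014,-0.0046,0,15]
  ]
}}

```text
time: 25.82
tool_pos: [0.5464, 0.0169, 0.1175]
tcp_rot: [-1.954, -2.458, 0.004]
wrist_force: [6.5, -4.6, -10.2]
width: 0.229
```

>>> {"name": "play_rows", "arguments": {
  "motion": [
    [0,0.0025,-0.0041,0,15],
    [0,0.0025,-0.0041,0,15],
    [0,0.0025,-0.0041,0,15]
  ]
}}

```text
time: 26.2
tool_pos: [0.5516, 0.0181, 0.1285]
tcp_rot: [-1.952, -2.456, 0.01]
wrist_force: [2.0, -5.9, -10.4]
width: 0.226
```

>>> {"name": "play_rows", "arguments": {
  "motion": [
    [0,0.0034,-0.0033,0,15],
    [0,0.0034,-0.0033,0,15],
    [0,0.0034,-0.0033,0,15]
  ]
}}

```text
time: 26.58
tool_pos: [0.5586, 0.0197, 0.1374]
tcp_rot: [-1.948, -2.453, 0.018]
wrist_force: [-5.6, -8.5, -5.7]
width: 0.224
```

>>> {"name": "play_rows", "arguments": {
  "motion": [
    [0,0.0042,-0.0022,0,15],
    [0,0.0042,-0.0022,0,15],
    [0,0.0042,-0.0022,0,15]
  ]
}}

```text
time: 26.95
tool_pos: [0.5686, 0.0219, 0.1453]
tcp_rot: [-1.946, -2.45, 0.025]
wrist_force: [-15.4, -9.0, 8.0]
width: 0.226
```

>>> {"name": "play_rows", "arguments": {
  "motion": [
    [0,0.0047,-0.0011,0,15],
    [0,0.0047,-0.0011,0,15],
    [0,0.0047,-0.0011,0,15]
  ]
}}

```text
time: 27.32
tool_pos: [0.5853, 0.0256, 0.1521]
tcp_rot: [-1.95, -2.454, 0.016]
wrist_force: [-14.4, -8.2, 14.9]
width: 0.223
```

>>> {"name": "play_rows", "arguments": {
  "motion": [
    [0,0.0048,0.0001,0,15],
    [0,0.0048,0.0001,0,15],
    [0,0.0048,0.0001,0,15]
  ]
}}

```text
time: 27.7
tool_pos: [0.6021, 0.0295, 0.1533]
tcp_rot: [-1.953, -2.457, 0.009]
wrist_force: [-9.4, -5.5, 14.7]
width: 0.224
```

>>> {"name": "play_rows", "arguments": {
  "motion": [
    [0,0.0046,0.0014,0,15],
    [0,0.0046,0.0014,0,15],
    [0,0.0046,0.0014,0,15]
  ]
}}

```text
time: 28.08
tool_pos: [0.6172, 0.0329, 0.1496]
tcp_rot: [-1.954, -2.459, 0.005]
wrist_force: [-6.0, -6.3, 14.1]
width: 0.222
```

>>> {"name": "play_rows", "arguments": {
  "motion": [
    [0,0.004,0.0025,0,15],
    [0,0.004,0.0025,0,15],
    [0,0.004,0.0025,0,15]
  ]
}}

```text
time: 28.45
tool_pos: [0.6298, 0.0358, 0.1422]
tcp_rot: [1.954, 2.459, -0.002]
wrist_force: [-4.0, -5.0, 12.6]
width: 0.221
```

>>> {"name": "play_rows", "arguments": {
  "motion": [
    [0,0.0033,0.0034,0,15],
    [0,0.0033,0.0034,0,15],
    [0,0.0033,0.0034,0,15]
  ]
}}

```text
time: 28.82
tool_pos: [0.6399, 0.0381, 0.1319]
tcp_rot: [1.954, 2.458, -0.001]
wrist_force: [-2.8, -4.9, 11.0]
width: 0.225
```

>>> {"name": "play_rows", "arguments": {
  "motion": [
    [0,0.0023,0.0042,0,15],
    [0,0.0023,0.0042,0,15],
    [0,0.0023,0.0042,0,15]
  ]
}}

```text
time: 29.2
tool_pos: [0.6469, 0.0397, 0.1191]
tcp_rot: [1.954, 2.458, -0.0]
wrist_force: [-0.4, -3.3, 9.4]
width: 0.225
```

>>> {"name": "play_rows", "arguments": {
  "motion": [
    [0,0.0011,0.0047,0,15],
    [0,0.0011,0.0047,0,15],
    [0,0.0011,0.0047,0,15]
  ]
}}

```text
time: 29.58
tool_pos: [0.6504, 0.0405, 0.1048]
tcp_rot: [1.954, 2.458, 0.001]
wrist_force: [1.0, -4.3, 8.6]
width: 0.224
```

>>> {"name": "play_rows", "arguments": {
  "motion": [
    [0,-0.0001,0.0048,0,15],
    [0,-0.0001,0.0048,0,15],
    [0,-0.0001,0.0048,0,15]
  ]
}}

```text
time: 29.95
tool_pos: [0.6501, 0.0404, 0.09]
tcp_rot: [1.954, 2.458, 0.0]
wrist_force: [0.9, -4.5, 7.0]
width: 0.222
```

>>> {"name": "play_rows", "arguments": {
  "motion": [
    [0,-0.0014,0.0046,0,15],
    [0,-0.0014,0.0046,0,15],
    [0,-0.0014,0.0046,0,15]
  ]
}}

```text
time: 30.32
tool_pos: [0.6459, 0.0395, 0.0759]
tcp_rot: [1.954, 2.458, 0.0]
wrist_force: [0.9, -3.7, 6.3]
width: 0.222
```

>>> {"name": "play_rows", "arguments": {
  "motion": [
    [0,-0.0025,0.0041,0,15],
    [0,-0.0025,0.0041,0,15],
    [0,-0.0025,0.0041,0,15]
  ]
}}

```text
time: 30.7
tool_pos: [0.638, 0.0377, 0.0631]
tcp_rot: [1.954, 2.459, -0.001]
wrist_force: [-0.3, -5.3, 6.3]
width: 0.227
```

>>> {"name": "play_rows", "arguments": {
  "motion": [
    [0,-0.0035,0.0032,0,15],
    [0,-0.0035,0.0032,0,15],
    [0,-0.0035,0.0032,0,15]
  ]
}}

```text
time: 31.08
tool_pos: [0.6275, 0.0353, 0.0533]
tcp_rot: [1.955, 2.459, -0.002]
wrist_force: [-0.2, -5.0, 8.2]
width: 0.227
```

>>> {"name": "play_rows", "arguments": {
  "motion": [
    [0,-0.0042,0.0023,0,15],
    [0,-0.0042,0.0023,0,15],
    [0,-0.0042,0.0023,0,15]
  ]
}}

```text
time: 31.45
tool_pos: [0.6155, 0.0326, 0.0469]
tcp_rot: [1.954, 2.459, -0.001]
wrist_force: [-0.5, -4.8, 11.6]
width: 0.222
```

>>> {"name": "play_rows", "arguments": {
  "motion": [
    [0,-0.0046,0.0011,0,15],
    [0,-0.0046,0.0011,0,15],
    [0,-0.0046,0.0011,0,15]
  ]
}}

```text
time: 31.82
tool_pos: [0.6028, 0.0297, 0.0439]
tcp_rot: [1.954, 2.458, 0.001]
wrist_force: [2.0, -3.6, 11.4]
width: 0.226
```

>>> {"name": "play_rows", "arguments": {
  "motion": [
    [0,-0.0048,-0.0001,0,15],
    [0,-0.0048,-0.0001,0,15],
    [0,-0.0048,-0.0001,0,15]
  ]
}}

```text
time: 32.2
tool_pos: [0.5894, 0.0266, 0.0442]
tcp_rot: [1.953, 2.457, 0.003]
wrist_force: [3.8, -4.3, 7.1]
width: 0.225
```

```bash
cat > feel.py <<'E'
import numpy as np
from scipy.optimize import least_squares
D=np.array([l.split() for l in """.5760 .0235 .0482 3.8 -2.0 2.4
.5639 .0208 .0555 5.3 -2.6 2.9
.5543 .0187 .0655 6.5 -2.1 1.1
.5474 .0171 .0779 6.1 -2.3 -2.3
.5438 .0163 .0912 7.5 -3.2 -4.2
.5436 .0162 .1048 7.7 -3.4 -5.9
.5464 .0169 .1175 6.5 -4.6 -10.2
.5516 .0181 .1285 2.0 -5.9 -10.4
.5586 .0197 .1374 -5.6 -8.5 -5.7
.5686 .0219 .1453 -15.4 -9.0 8.0
.5853 .0256 .1521 -14.4 -8.2 14.9
.6021 .0295 .1533 -9.4 -5.5 14.7
.6172 .0329 .1496 -6 -6.3 14.1
.6298 .0358 .1422 -4 -5 12.6
.6399 .0381 .1319 -2.8 -4.9 11
.6469 .0397 .1191 -.4 -3.3 9.4
.6504 .0405 .1048 1 -4.3 8.6
.6501 .0404 .0900 .9 -4.5 7
.6459 .0395 .0759 .9 -3.7 6.3
.6380 .0377 .0631 -.3 -5.3 6.3
.6275 .0353 .0533 -.2 -5 8.2
.6155 .0326 .0469 -.5 -4.8 11.6
.6028 .0297 .0439 2 -3.6 11.4
.5894 .0266 .0442 3.8 -4.3 7.1""".split('\n')],float)
th=.2278;X=np.array([np.cos(th),np.sin(th)])
x=D[:,:2]@X; z=D[:,2]; fx=D[:,3:5]@X; fz=D[:,5]
o=least_squares(lambda p:np.hypot(x-p[0],z-p[1])-p[2],[.585,.096,.055]); cx,cz,r=o.x
print('circle',o.x.round(4),'res mm',(o.fun*1000).round(1))
ph=np.arctan2(x-cx,z-cz); ft=fx*np.cos(ph)-fz*np.sin(ph); fr=fx*np.sin(ph)+fz*np.cos(ph)
for a,b,c in zip(np.degrees(ph)%360,ft,fr): print(round(a),round(b,1),round(c,1))
def go(m):
    f=lambda p:(ft-(p[0]+p[1]*np.sin(ph)+p[2]*np.cos(ph)))[m]
    q=least_squares(f,[-6,0,0],loss='soft_l1',f_scale=1.).x
    A=np.hypot(q[1],q[2]);psi=np.arctan2(q[2],q[1]); print('drag',q[0].round(2),'A',A.round(2),'crank angle for heavy down deg',np.degrees(np.pi-psi)%360,'res',f(q).round(1))
go(np.ones(len(ph),bool)); d=np.degrees(ph)%360; go(~((d>290)|(d<12)))
E
python3 feel.py
```

```text
circle [0.588  0.0987 0.055 ] res mm [-0.2 -0.1 -0.1 -0.1  0.   0.1  0.2  0.3  0.2 -0.1 -0.3 -0.2 -0.1 -0.
  0.1  0.   0.   0.1  0.   0.   0.   0.1  0.  -0. ]
203 -2.0 -3.5
218 -1.8 -5.1
233 -2.7 -5.3
248 -4.2 -4.2
262 -5.1 -6.0
276 -5.1 -7.3
290 -7.8 -8.5
303 -8.4 -6.1
315 -9.2 1.3
328 -10.2 15.8
347 -12.2 18.0
5 -11.7 13.6
22 -12.0 10.3
38 -11.7 6.9
53 -11.1 3.6
68 -9.2 2.4
84 -8.5 1.0
99 -6.9 -1.2
114 -5.8 -2.6
130 -3.8 -5.2
145 -3.6 -7.5
160 -2.5 -11.4
174 -2.4 -11.2
188 -1.7 -7.4
drag -6.79 A 5.15 crank angle for heavy down deg 282.9916846850806 res [-0.3  0.3  0.2 -0.4 -0.1  1.1 -0.4  0.1  0.2  0.2 -0.8  0.2 -0.2 -0.2
 -0.3  0.6 -0.   0.3  0.   0.6 -0.3 -0.  -0.4 -0. ]
drag -6.8 A 5.15 crank angle for heavy down deg 282.6796839600573 res [-0.3  0.3  0.2 -0.3 -0.1  1.1 -0.3 -0.2 -0.2 -0.4  0.6 -0.1  0.2 -0.
  0.6 -0.3 -0.  -0.4 -0. ]
```

The feel is clear: drag 6.8 N, plug 5.15 N, residuals ≤1 N. The heavy side is straight down with the crank at ≈283°. Driving on from 188° to 283° in the same direction.

>>> {"name": "play_rows", "arguments": {
  "motion": [
    [0,-0.0046,-0.0014,0,15],
    [0,-0.0046,-0.0014,0,15],
    [0,-0.0046,-0.0014,0,15]
  ]
}}

```text
time: 32.58
tool_pos: [0.576, 0.0236, 0.0481]
tcp_rot: [1.953, 2.457, 0.003]
wrist_force: [4.3, -2.9, 5.2]
width: 0.221
```

>>> {"name": "play_rows", "arguments": {
  "motion": [
    [0,-0.0041,-0.0025,0,15],
    [0,-0.0041,-0.0025,0,15],
    [0,-0.0041,-0.0025,0,15]
  ]
}}

```text
time: 32.95
tool_pos: [0.564, 0.0209, 0.0554]
tcp_rot: [1.953, 2.457, 0.003]
wrist_force: [5.3, -3.2, 2.8]
width: 0.225
```

>>> {"name": "play_rows", "arguments": {
  "motion": [
    [0,-0.0033,-0.0034,0,15],
    [0,-0.0033,-0.0034,0,15],
    [0,-0.0033,-0.0034,0,15]
  ]
}}

```text
time: 33.33
tool_pos: [0.5544, 0.0187, 0.0653]
tcp_rot: [1.953, 2.457, 0.003]
wrist_force: [7.0, -3.2, 1.0]
width: 0.226
```

>>> {"name": "play_rows", "arguments": {
  "motion": [
    [0,-0.0022,-0.0043,0,15],
    [0,-0.0022,-0.0043,0,15],
    [0,-0.0022,-0.0043,0,15]
  ]
}}

```text
time: 33.7
tool_pos: [0.5475, 0.0171, 0.0777]
tcp_rot: [1.954, 2.458, 0.002]
wrist_force: [7.3, -3.1, -0.7]
width: 0.224
```

>>> {"name": "play_rows", "arguments": {
  "motion": [
    [0,-0.0011,-0.0046,0,15],
    [0,-0.0011,-0.0046,0,15],
    [0,-0.0011,-0.0046,0,15]
  ]
}}

```text
time: 34.08
tool_pos: [0.5439, 0.0163, 0.0909]
tcp_rot: [1.954, 2.458, 0.001]
wrist_force: [7.1, -3.5, -3.9]
width: 0.223
```

>>> {"name": "play_rows", "arguments": {
  "motion": [
    [0,0.0002,-0.0055,0,15],
    [0,0.0004,-0.0055,0,15],
    [0,0.0006,-0.0055,0,15],
    [0,0,0,0,15],
    [0,0,0,0,15]
  ]
}}

```text
time: 34.7
tool_pos: [0.5439, 0.0163, 0.107]
tcp_rot: [-1.955, -2.459, 0.002]
wrist_force: [3.3, -4.3, -0.8]
width: 0.22
```

```bash
cat > ang.py <<'E'
from h import *
s=st();p=np.array(s['tool_pos']);X=np.array([np.cos(.2278),np.sin(.2278)])
print('crank deg',np.degrees(np.arctan2(p[:2]@X-.588,p[2]-.0987))%360)
E
python3 ang.py
```

```text
t 34.7 q [-1.500e-02  1.310e-01  2.006e+00 -1.000e-03  1.006e+00 -2.420e-01] pos [0.5439 0.0163 0.107 ] rot [-1.955e+00 -2.459e+00  2.000e-03] F [ 3.35 -4.34 -0.76] T [-0.76 -0.63 -0.08] w 0.22
crank deg 278.67444868064746
```

>>> {"name": "play_rows", "arguments": {
  "motion": [
    [0,0.0004,-0.003,0,15],
    [0,0.0004,-0.002,0,15],
    [0,0,0,0,15],
    [0,0,0,0,15],
    [0,0,0,0,15]
  ]
}}

```text
time: 35.33
tool_pos: [0.5446, 0.0165, 0.1112]
tcp_rot: [-1.955, -2.459, 0.002]
wrist_force: [6.8, -4.6, -5.3]
width: 0.221
```

```bash
python3 ang.py; python3 - <<'E'
from h import *
a=snap('side','pics/s9.png')
t=np.mean([read_camera('top')[:,:,::-1].astype(float) for _ in range(4)],0).clip(0,255).astype(np.uint8)
cv2.imwrite('pics/c10.png',np.hstack([cv2.resize(a[110:310,240:440],(500,500),interpolation=cv2.INTER_CUBIC),cv2.resize(t[185:209,227:251],(300,500),interpolation=cv2.INTER_CUBIC)]))
E
python3 ang.py
```

```text
t 35.325 q [-1.500e-02  1.270e-01  2.001e+00 -1.000e-03  1.014e+00 -2.420e-01] pos [0.5446 0.0165 0.1112] rot [-1.955e+00 -2.459e+00  2.000e-03] F [ 6.77 -4.56 -5.29] T [-0.73 -0.9  -0.07] w 0.221
crank deg 283.1492050077473
t 35.575 q [-1.500e-02  1.270e-01  2.001e+00 -1.000e-03  1.014e+00 -2.420e-01] pos [0.5446 0.0165 0.1112] rot [-1.955e+00 -2.459e+00  2.000e-03] F [ 6.05 -4.78 -5.41] T [-0.76 -0.94 -0.08] w 0.224
crank deg 283.1445832870223
```

View pics/c10.png

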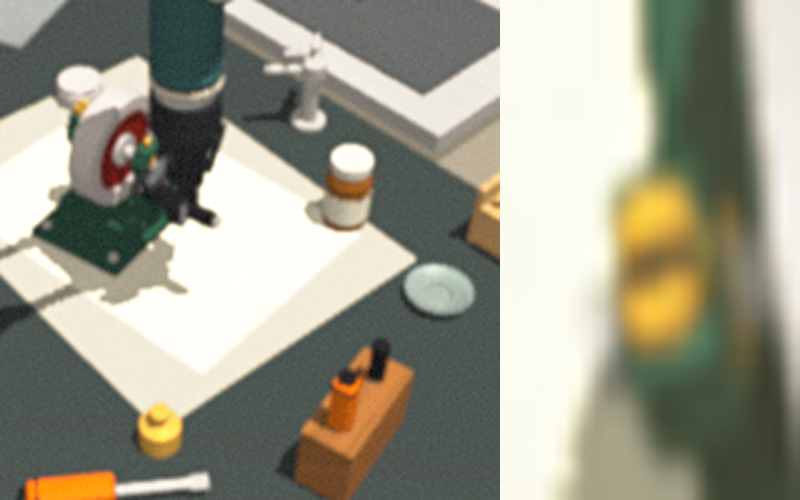

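The driver stands upright in its hole (345,400), the screw slot is turned across, and the wheel is gripped. One of the free look-alike drivers now lies on its side at (70,485), so I'll check from saved pictures when that happened.

```bash
python3 - <<'E'
import cv2,numpy as np
for f in('side0','s_av','s1','s2','s3','s5','s9'):
    a=cv2.imread(f'pics/{f}.png').astype(int); m=((a[:,:,2]>150)&(a[:,:,0]<60)&(a[:,:,1]<150)).astype(np.uint8); m[:240]=0
    n,_,st,c=cv2.connectedComponentsWithStats(m)
    print(f,[(c[i].round().tolist(),st[i][2:].tolist()) for i in range(1,n) if st[i,4]>40])
E
```

```text
side0 [([330.0, 273.0], [13, 27, 281]), ([370.0, 288.0], [30, 50, 483]), ([305.0, 288.0], [16, 10, 55])]
s_av [([330.0, 273.0], [13, 27, 279]), ([370.0, 288.0], [30, 51, 471]), ([391.0, 278.0], [29, 32, 49]), ([305.0, 288.0], [16, 10, 58])]
s1 [([304.0, 282.0], [15, 19, 183]), ([267.0, 309.0], [36, 17, 297]), ([367.0, 383.0], [19, 35, 216])]
s2 [([266.0, 309.0], [36, 18, 289]), ([367.0, 383.0], [19, 36, 215])]
s3 [([304.0, 288.0], [15, 7, 46]), ([267.0, 309.0], [36, 17, 303]), ([367.0, 383.0], [19, 36, 228])]
s5 [([378.0, 272.0], [18, 23, 208]), ([304.0, 288.0], [15, 7, 48]), ([267.0, 308.0], [37, 17, 306]), ([367.0, 383.0], [19, 36, 223])]
s9 [([378.0, 272.0], [18, 22, 213]), ([267.0, 309.0], [37, 18, 299]), ([368.0, 384.0], [19, 36, 228])]
```

The two big look-alike drivers fell during my first approach, before t=4.5 s, and have lain still since. The brass weight hasn't moved, and standing the drivers up again would mean letting go of the crank. Handing in.

```bash
python3 ang.py; python3 -c "
from workcell import finish_job; print(finish_job())"
```

```text
t 35.575 q [-1.500e-02  1.270e-01  2.001e+00 -1.000e-03  1.014e+00 -2.420e-01] pos [0.5446 0.0165 0.1112] rot [-1.955e+00 -2.459e+00  2.000e-03] F [ 6.05 -4.78 -5.41] T [-0.76 -0.94 -0.08] w 0.224
crank deg 283.1445832870223
the job is handed in; nothing more can be done
None
```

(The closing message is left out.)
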